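# Tighten a slip-casting mould's clamp nut with an adjustable wrench

### The arm

A 6-joint arm with a two-finger parallel gripper is mounted at the origin on the work surface. World frame = base frame: x ahead of the robot, y to its left, z up, the work surface at z = 0. Lengths are in m, angles in rad, forces in N, time in s.
With the tool pointing down it reaches from about 0.325 to 0.775 m from the base axis. Payload 9.3 kg.
Tool frame: the origin (TCP) lies midway between the tips of the shut fingers; the grasp point (between the pads) lies 19 mm behind it; z points along the fingers, y is the line along which they close (so a half turn about z gives the same grasp; the last joint's range is limited). The gripper opens to 85 mm and grips with 20 to 120 N. Pads are 22 mm wide; open, the fingers measure 114 mm over their backs; the gripper's body (76 mm by 85 mm) begins 54 mm behind the grasp point. The pads swing forward as they close: fully open they stand 13 mm farther back than shut.
Start: joints at [-1.389, 0.259, 0.021, 1.334, 0, 1.418], TCP at [0.181, -0.519, 0.231] pointing down, gripper open.
Joint ranges: [-3.04, 3.04], [-0.91, 1.82], [-1.04, 1.36], [-1.92, 1.95], [-1.52, 1.45], [-3.14, 3.14]. Speed limits (rad/s): [2.22, 2.22, 2.79, 3.14, 3.14, 3.14].

### API

Orientations are given as a rotation vector (axis times angle).
In Python, from plant import observe, grab_frame, camera_info, hand_in, spot_in, outline_of gives the robot as it stands.
- The arm moves only by the tool carry_out, never from a script. Its argument "rows" is text: rows parted by semicolons, each of 7 numbers parted by spaces: the turn, a rotation vector about the tool's x, y, z in rad, then the shift along the tool's x, y, z in cm, then the opening, from 0 (shut) to 1 (fully open). In form: ax ay az x y z gripper; .... A call has 1 to 5 rows; each row is the pose to reach, as a shift and turn from the pose commanded when the call began, along the tool's axes at that moment; what a row does not reach only later rows make up. A row lasts 1/10 s, in which the tool goes at most 50 mm and 8.59 degrees, less where a joint would pass 70% of its speed; a pose out of reach is approached as far as the arm can. A call with a gripper value outside its range is refused whole. The fingers move at their own pace and stop on an object; the grip force is fixed at half the most. Time passes only in rows, so rows that repeat a pose let the fingers close. It gives the time, the measured TCP pose, the force, the opening and the grip force at its end, in the units of the state.
- observe(): the state, without advancing time (a new reading comes with each control period).
- grab_frame(name): name is "scene" or "top" or "wrist"; returns the picture (400x640x3 uint8, red, green, blue); there is no depth.
- camera_info(name): a dict with "K" (3x3 intrinsics, pixels), "origin" and "attitude" of the camera in the world. Camera axes: x right, y down, z forward; pixel columns grow to the right and rows downward; lengths in m; the calibration is good to about 2 mm. A picture is of the moment at which its call begins: read the wrist's pose just before it. camera_info takes no time and is no camera call; for the wrist camera it gives the pose at the moment of the call.
- hand_in(): hands the job in; it is judged then, once.
Trained networks look in the newest picture that a camera, given by its name, has taken for a name from the list of things; names that differ only in an ending like _2 or _b are one class to them, and where a whole thing is asked for, a point or a joint stands for the part that bears it (a point fixed in the world has none). Each returns a list of dicts, best first, with "conf" (0 to 1); they miss things now and then, are a little off and sometimes report something else, mostly with a low value. They report only what shows in the picture. A call takes as long as a camera call. They do not tell look-alikes from the thing itself.
- spot_in(camera, name): "location" ([x, y, z] in m, in the coordinates of the camera as it stood for that picture, good to about 4 mm: the middle of the surface that is visible of it).
- outline_of(camera, name): "region" (400x640 bool, what is visible of it).
The state is a dict: "time_s": time; "q": joint angles; "joint_vel": joint speeds; "joint_efforts": joint torques, N m; "tool_pos": TCP position; "tool_rot": TCP orientation; "wrist_force": force on the tool from outside, world axes, zero at the start; "moment": the same for the moment, N m; "grip_width": finger opening in m; "gripper_force": force on a finger pad.
Only numpy, scipy, OpenCV 4.12 (cv2) and the standard library are available. Lean on these libraries where they do the work, as an engineer would, in place of code of your own. Each camera call takes 0.05 s, during which the arm holds its last target. There are 200 camera calls.

### The job

Take the adjustable wrench from the plywood board and set it flat over the big hex nut on top of the plaster mould, worm side up, then roll its worm until the jaw has closed snugly on the nut. With the wrench, tighten the nut clockwise (seen from above) until it comes to its stop, then take the wrench off and lay it flat on the board again, worm side up. Leave the raw clay bowl, the clay cup and the loop tool that lie about where they are.

Things in the scene. Friction and masses are not known exactly. Their poses are not given: they have to be found in the camera images.
- wrench: Loose steel adjustable wrench, 232 mm long, 0.41 kg, at first flat on the board. Origin: on its underside, below the centre of a snugly held nut. x from handle to jaws, y to the fixed jaw, z out of the worm's side. Head 16 mm thick, x -62 to -23, y -36 to 34. Fixed jaw x -25 to 18, y 18 to 34: its flat face is at y = 18. Throat face at x = -23, mouth open to +x. Centre of mass near x = -56.
- wrench_handle (a point): Point in the middle of the wrench's handle, at x -85, y 0, z 8 mm in the wrench's frame (same axes): a good place to lift it. The handle is a flat bar 22 mm wide in y, 10 mm thick (z 3 to 13), from x -62 to -200 with a round end of radius 16 at x -198. On the nut, it overhangs the mould beyond x = -80.
- worm_top (a point): Top of the worm (x -42, y -4, z 21.5 mm in the wrench's frame, same axes): a knurled roller, radius 10 mm, 24 mm long, axis along the wrench's y, 5.5 mm proud of the head. Press a fingertip on it with 10 to 20 N and brush along the wrench's x: towards the jaws (+x) closes the jaw, to the handle opens it. A 16 mm stroke from 8 mm before to 8 mm past it is good. Takes 5 N. When snug it stalls and the finger just slips.
- jaw (a joint): Travel of the moving jaw in m: 0 fully open, growing as it closes; opening between jaws = 50 mm - value. Starts at 4 to 7 mm; snug on the nut at 14 mm. The jaw moves 2.5 mm per radian of the worm, or 0.25 mm per mm brushed, and stays where left. It is x -23 to 18, 16 mm wide in y, its flat face at y = -32 mm + value in the wrench's frame, moving to +y.
- nut_top (a point): Centre of the hex nut's top face, z up, turning with the nut. Nut: steel, 36 mm across flats, 41.6 across corners, 20 mm high, its underside on the mould's top disc. Two flats face its own +y and -y, so the wrench fits with its x axis along the nut's x or at any multiple of 60 degrees from it. A stud of 24 mm diameter stands 12 mm above it.
- nut (a joint): Turn of the nut in rad, growing clockwise seen from above: starts at 0 to 0.3 and comes to a hard stop (tight) at 1.0. It resists with about 0.3 N m (under 3 N at 120 mm along the handle) and stays where left. Do not force it past the stop: that can push the jaw open.
- mould: Round plaster mould clamped between plywood discs, fixed to the bench. Origin on the bench under its centre, below the nut. Discs 160 mm in diameter; flat top 84 mm above the bench: the wrench's head lies on it when on the nut. Mould and board may change places, left and right of the robot.
- board: Plywood board fixed to the bench, 250 mm along its x, 140 mm along its y, 20 mm thick. Origin under its centre, on the bench. The wrench lies on it at first and must come back to it.
- bowl: Small bowl of raw grey clay, 80 mm wide, 40 mm high, loose, between mould and board. Origin at the centre of its underside.
- clay_cup: Raw clay cup, 76 mm wide, 100 mm high, loose, at the far side. Origin at the centre of its underside.
- loop_tool: Loop trimming tool with a wooden handle, 150 mm long, 12 mm thick, lying loose between mould and board. Origin at the middle of its underside.
Things that resemble listed ones, but are neither listed nor needed, are in the scene too. Several things have the shape of the wrench; the one meant has the colours described above. Leave any yellow look-alike of the mould alone.

How it is judged:
On the way, in this order (a step that is already met when the one before it is completed fails the run):
1. the wrench lies flat over the nut, the nut between its jaws (x of nut_top in the frame of wrench between -0.012 and 0.014 m and y of nut_top in the frame of wrench between -0.016 and 0.006 m and z of nut_top in the frame of wrench between 0.014 and 0.026 m and angle between wrench's own z axis and vertical below 0.1 rad), for 0.2 s.
2. the jaw is closed snugly on the nut (opening within 1.5 mm of the 36 mm flats) (all of step 1 and value of joint jaw above 0.0125 m), for 0.2 s.
3. the nut is turned clockwise to its stop (within 0.12 rad) with the wrench still closed on it (all of step 1 and value of joint nut above 0.88 rad and value of joint jaw above 0.011 m), for 0.2 s.
At the end, for the whole second after the job is handed in: The nut is within 0.12 rad of its stop, and the wrench lies flat (within 0.1 rad), worm side up and at rest on the board, the middle of its handle (the listed point) over the board, at least 35 mm from its short and 15 mm from its long edges (value of joint nut above 0.88 rad and x of wrench_handle in the frame of board between -0.09 and 0.09 m and y of wrench_handle in the frame of board between -0.055 and 0.055 m and z of wrench_handle in the frame of board between 0.022 and 0.034 m and angle between wrench's own z axis and vertical below 0.1 rad and linear speed of wrench below 0.02 m/s); the robot touches nothing.
It fails at once if one of the loose bystanders (bowl, cup, loop tool) is moved more than 30 mm (distance of any of bowl, clay_cup, loop_tool from where it was at the start of the episode above 0.03 m).
It also fails if it takes over 72 s, if anything falls off the work surface, if the arm or the gripper's body presses on something with over 40 N, if the wrist force passes 120 N, or if a joint passes its speed limit or range.

## Working session

There is one attempt and no reset: what is moved stays moved. The work goes in short steps, Python scripts to look and compute and a tool call to move; the robot and the scene stay as the last step left them, time stands still between calls to the robot, and variables do not carry over. Pictures are saved under pics/ and viewed, at most 10 in all, crops included, and the job is handed in when it is done.

Besides the shell and the picture viewer there is one more tool, called after "Call:" as name(argument=value, ...) on one line, values as JSON. carry_out: Moves the arm, as the interface text tells. Its arguments: {"type":"object","properties":{"rows":{"type":"string"}},"required":["rows"]}

```bash
ls; mkdir -p pics
python3 - <<'E'
from plant import *
import cv2,numpy as np
print(observe())
ims=[]
for c in("scene","top"):
    im=grab_frame(c); cv2.imwrite(f"pics/{c}0.png",im[:,:,::-1])
    i=camera_info(c); K,o,R=np.array(i["K"]),np.array(i["origin"]),i["attitude"]
    print(c,K,o,R)
    for n in("wrench","worm_top","wrench_handle","nut_top","mould","board","bowl","clay_cup","loop_tool"):
        print(n,[(np.round(d["location"],3),round(d["conf"],2)) for d in spot_in(c,n)])
E
```

```text
pics
{'time_s': 0.0, 'q': array([-1.38862001e+00,  2.59207104e-01,  2.07750006e-02,  1.33371663e+00,
       -1.55293961e-05,  1.41821025e+00]), 'joint_vel': array([ 1.34584918e-03, -1.96366457e-04,  3.89497675e-05,  1.86854976e-04,
       -3.00856676e-04,  6.56924636e-05]), 'joint_efforts': array([ 3.19833343e-04, -5.55644310e+01,  3.44523168e+01,  1.39990076e-02,
       -2.67918858e-04,  7.36961084e-06]), 'tool_pos': array([ 0.18064672, -0.51919052,  0.23066329]), 'tool_rot': array([-3.09635401e+00, -5.23166359e-01,  5.57957381e-05]), 'wrist_force': array([-0.57961838, -0.1249546 , -0.35509252]), 'moment': array([-0.03169497,  0.00145212,  0.00665942]), 'gripper_force': 0.0, 'grip_width': 0.08539515872912128}
scene [[483.56250418   0.         319.48423506]
 [  0.         483.56250418 192.78667081]
 [  0.           0.           1.        ]] [ 1.01822504 -0.35396063  1.002123  ] [-2.29281788 -1.27059952  0.3699309 ]
wrench [(array([ 0.105, -0.229,  1.317]), 0.95), (array([0.236, 0.005, 1.143]), 0.68), (array([-0.29 , -0.031,  1.19 ]), 0.67)]
worm_top [(array([ 0.102, -0.227,  1.313]),
[... 1136 characters left out ...]
 1.185]), 0.64)]
worm_top [(array([-0.222,  0.25 ,  1.162]), 0.97), (array([0.238, 0.242, 1.155]), 0.86), (array([-0.189, -0.071,  1.181]), 0.72), (array([-0.018,  0.044,  1.177]), 0.51)]
wrench_handle [(array([-0.184, -0.068,  1.178]), 0.95), (array([0.239, 0.247, 1.153]), 0.88), (array([-0.228,  0.257,  1.159]), 0.63)]
nut_top [(array([ 0.165, -0.036,  1.099]), 0.59), (array([ 0.196, -0.277,  1.132]), 0.59)]
mould [(array([ 0.164, -0.037,  1.119]), 0.93), (array([ 0.196, -0.274,  1.155]), 0.72)]
board [(array([-0.202, -0.036,  1.197]), 0.79)]
bowl [(array([-0.02 ,  0.043,  1.179]), 0.78)]
clay_cup [(array([ 0.015, -0.257,  1.184]), 0.96)]
loop_tool [(array([-0.008, -0.098,  1.203]), 0.62)]
```

```bash
python3 -c "
import cv2
print(cv2.imread('pics/top0.png').shape)"
```

```text
(400, 640, 3)
```

View pics/top0.png

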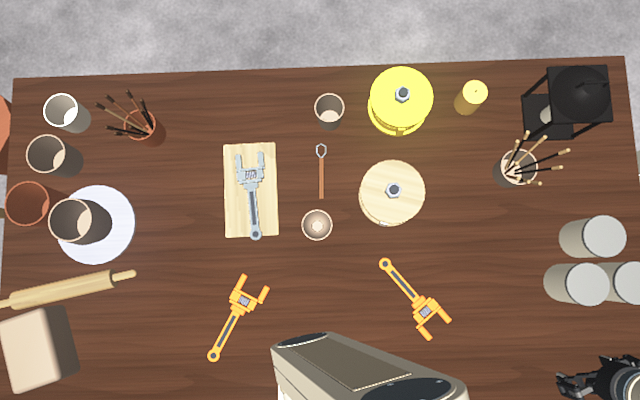

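View pics/scene0.png

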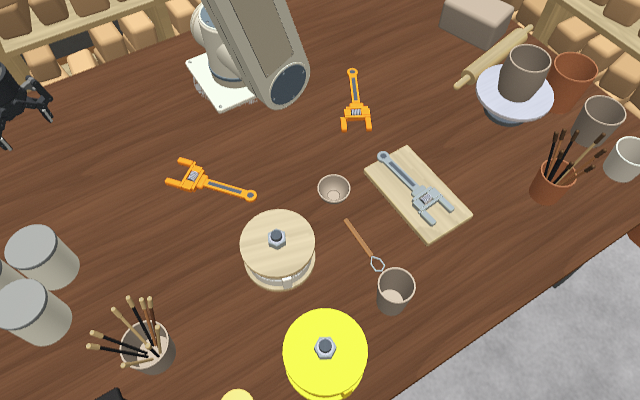

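```bash
cat > h.py <<'E'
import numpy as np, cv2
from scipy.spatial.transform import Rotation as Rn
from plant import *
def cam(c):
    i=camera_info(c); a=np.array(i["attitude"])
    return np.array(i["K"]),np.array(i["origin"]),(Rn.from_rotvec(a).as_matrix() if a.size==3 else a)
def spots(c,n,cm=None):
    K,o,R=cm or cam(c)
    return [(np.round(o+R@np.array(d["location"]),4),round(d["conf"],2)) for d in spot_in(c,n)]
def pix2w(c,uv,z,cm=None):
    K,o,R=cm or cam(c); d=R@np.linalg.solve(K,[uv[0],uv[1],1.]); return o+d*(z-o[2])/d[2]
def rect(im,cm,cx,cy,z,half,n=500):
    "bird view of plane z: up = +x world, left = +y world"
    K,o,R=cm
    w=np.array([[cx+half,cy+half,z],[cx+half,cy-half,z],[cx-half,cy-half,z],[cx-half,cy+half,z]])
    p=(K@(R.T@(w-o).T)); p=(p[:2]/p[2]).T.astype(np.float32)
    H=cv2.getPerspectiveTransform(p,np.float32([[0,0],[n,0],[n,n],[0,n]]))
    return cv2.warpPerspective(im,H,(n,n))
def pose():
    s=observe(); return s,np.array(s["tool_pos"]),Rn.from_rotvec(s["tool_rot"])
def down(yaw):
    "tool pointing down with tool x at yaw in world"
    c,s=np.cos(yaw),np.sin(yaw); return Rn.from_matrix(np.array([[c,s,0],[s,-c,0],[0,0,-1]]))
def go(pos,yaw,p0=None,r0=None):
    s,p,r=pose(); p=p if p0 is None else p0; r=r if r0 is None else r0
    print("turn",np.round((r.inv()*down(yaw)).as_rotvec(),3),"shift cm",np.round(r.inv().apply(np.array(pos)-p)*100,2))
E
python3 - <<'E'
from h import *
s,p,r=pose();print(r.as_matrix().round(3))
for c in("scene","top"):
    im=grab_frame(c)
    for n in("wrench","worm_top","wrench_handle","nut_top","mould","board","bowl","loop_tool","clay_cup"): print(c,n,spots(c,n))
K,o,R=cam("wrist"); print("wrist in tool",r.inv().apply(o-p).round(4),(r.inv().as_matrix()@R).round(3),K)
E
```

```text
[[ 0.944  0.329 -0.   ]
 [ 0.329 -0.944 -0.   ]
 [-0.     0.    -1.   ]]
scene wrench [(array([ 0.2992, -0.2432,  0.0136]), 0.65), (array([0.3102, 0.2155, 0.018 ]), 0.59)]
scene worm_top [(array([0.6252, 0.1669, 0.0362]), 0.76), (array([0.3089, 0.2102, 0.0172]), 0.65), (array([ 0.3048, -0.2462,  0.015 ]), 0.61)]
scene wrench_handle [(array([0.633 , 0.1678, 0.0371]), 0.84), (array([0.3114, 0.2133, 0.0137]), 0.79), (array([ 0.3023, -0.2447,  0.0094]), 0.69)]
scene nut_top [(array([ 0.827 , -0.2187,  0.1035]), 0.79), (array([ 0.5835, -0.1885,  0.1055]), 0.72)]
scene mould [(array([ 0.8271, -0.2264,  0.0855]), 0.9), (array([ 0.5938, -0.1974,  0.0874]), 0.78)]
scene board []
scene bowl [(array([0.496 , 0.0132, 0.0245]), 0.92), (array([ 0.5903, -0.1904,  0.1049]), 0.16)]
scene loop_tool [(array([ 0.6452, -0.0082,  0.013 ]), 0.67)]
scene clay_cup [(array([ 0.7879, -0.023 ,  0.0605]), 0.95)]
top wrench [(array([0.3001, 0.2186, 0.0105]), 0.9), (array([0.6194, 0.1734, 0.0326]), 0.84), (array([ 0.2979, -0.2482,  0.0126]), 0.62)]
top worm_top [(array([0.3002, 0.2184, 0.0154]), 0.86), (array([0.6
[... 174 characters left out ...]
(array([ 0.5731, -0.1808,  0.1068]), 0.36)]
top nut_top [(array([ 0.8139, -0.2151,  0.105 ]), 0.61), (array([0.6221, 0.1695, 0.0372]), 0.17)]
top mould [(array([ 0.5749, -0.18  ,  0.0861]), 0.93), (array([ 0.8099, -0.2161,  0.0821]), 0.88)]
top board [(array([0.5954, 0.1845, 0.0223]), 0.56)]
top bowl [(array([0.5104, 0.0059, 0.0209]), 0.62)]
top loop_tool [(array([ 0.6518, -0.0042,  0.0128]), 0.65)]
top clay_cup [(array([ 0.8015, -0.0329,  0.0546]), 0.83)]
wrist in tool [ 0.0828  0.0004 -0.1431] [[-0.001 -0.947 -0.322]
 [ 1.    -0.001 -0.   ]
 [-0.    -0.322  0.947]] [[350.35067132   0.         320.67349126]
 [  0.         350.35067132 198.94616968]
 [  0.           0.           1.        ]]
```

Call:
carry_out(rows="0 0 0.07 10 -3.8 -1 1;0 0 0.14 20 -7.6 -2 1;0 0 0.2 30 -11.4 -3 1;0 0 0.28 39 -15.2 -4 1;0 0 0.335 49 -19 -5 1")

```text
time_s: 2.5
tool_pos: [0.3719, -0.3572, 0.2552]
tool_rot: [3.141, -0.006, 0.001]
wrist_force: [0.8, -0.6, 0.5]
grip_width: 0.0857
gripper_force: 0.0
```

Run:
```python
from h import *
s,p,r=pose();print(s["time_s"],p,r.as_matrix().round(3)); go([.575,-.18,.28],0)
```

```text
2.5 [ 0.3718698  -0.3572373   0.25520302] [[ 1.    -0.004  0.   ]
 [-0.004 -1.    -0.   ]
 [ 0.     0.    -1.   ]]
turn [ 0.    -0.    -0.004] shift cm [ 20.25 -17.8   -2.48]
```

Call:
carry_out(rows="0 0 0 20.2 -17.8 -2.5 1;0 0 0 20.2 -17.8 -2.5 1;0 0 0 20.2 -17.8 -2.5 1;0 0 0 20.2 -17.8 -2.5 1;0 0 0 20.2 -17.8 -2.5 1")

```text
time_s: 3.0
tool_pos: [0.5588, -0.1924, 0.2783]
tool_rot: [3.141, -0.0, 0.001]
wrist_force: [0.5, -0.6, 0.8]
grip_width: 0.0856
gripper_force: 0.0
```

Call:
carry_out(rows="0 0 0 2.5 -2 0 1;0 0 0 2.5 -2 0 1")

```text
time_s: 3.2
tool_pos: [0.585, -0.1712, 0.2771]
tool_rot: [-3.141, -0.006, 0.0]
wrist_force: [-0.6, -0.6, -0.1]
grip_width: 0.0854
gripper_force: 0.0
```

Run:
```python
from h import *
s,p,r=pose();cm=cam("wrist");im=grab_frame("wrist");print(s["time_s"],p)
np.savez("nutview.npz",im=im,K=cm[0],o=cm[1],R=cm[2])
for n in("nut_top","mould"): print(n,spots("wrist",n,cm))
cx,cy=.58,-.185
cv2.imwrite("pics/nut.png",np.hstack([rect(im,cm,cx,cy,.104,.05,400),rect(im,cm,cx,cy,.084,.1,400)])[:,:,::-1])
```

```text
3.2 [ 0.58503638 -0.17123998  0.27712341]
nut_top [(array([ 0.5832, -0.1805,  0.1049]), 0.68)]
mould [(array([ 0.7456, -0.2197,  0.0144]), 0.71), (array([ 0.5864, -0.184 ,  0.0823]), 0.59)]
```

View pics/nut.png

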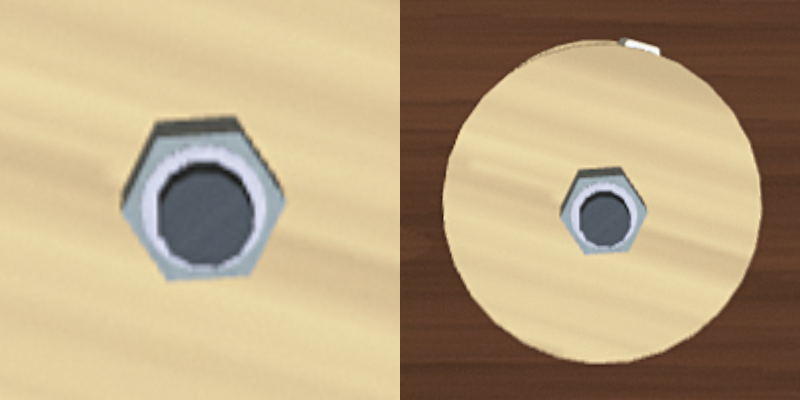

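Call:
carry_out(rows="0 0 -0.15 -1 -4 0 1;0 0 -0.3 -1 -8 0 1;0 0 -0.45 -2 -12 0 1;0 0 -0.6 -3 -16 0 1;0 0 -0.75 -3 -18 0 1")

```text
time_s: 3.85
tool_pos: [0.5507, 0.0071, 0.2789]
tool_rot: [2.92, 1.159, 0.001]
wrist_force: [0.1, -0.6, 0.2]
grip_width: 0.0852
gripper_force: 0.0
```

Call:
carry_out(rows="0 0 -0.15 0 0 0 1;0 0 -0.3 0 0 0 1;0 0 -0.45 0 0 0 1;0 0 -0.6 0 0 0 1;0 0 -0.75 0 0 0 1")

```text
time_s: 4.35
tool_pos: [0.5519, 0.0045, 0.2783]
tool_rot: [2.294, 2.146, 0.0]
wrist_force: [0.7, -0.0, -0.1]
grip_width: 0.0853
gripper_force: 0.0
```

Call:
carry_out(rows="0 0 -0.15 4 0 0 1;0 0 -0.3 8 0 0 1;0 0 -0.45 12 0 0 1;0 0 -0.6 15 0 0 1;0 0 -0.75 17 0 0 1")

```text
time_s: 4.85
tool_pos: [0.5643, 0.176, 0.2783]
tool_rot: [1.347, 2.838, 0.0]
wrist_force: [-0.2, 0.4, -0.2]
grip_width: 0.0851
gripper_force: 0.0
```

Call:
carry_out(rows="0 0 -0.15 0 0 0 1;0 0 -0.3 0 0 0 1;0 0 -0.45 0 0 0 1;0 0 -0.6 0 0 0 1;0 0 -0.75 0 0 0 1")

```text
time_s: 5.35
tool_pos: [0.5644, 0.1739, 0.2783]
tool_rot: [0.216, 3.134, -0.0]
wrist_force: [-0.6, -0.5, -0.1]
grip_width: 0.0852
gripper_force: 0.0
```

Run:
```python
from h import *
s,p,r=pose();cm=cam("wrist");im=grab_frame("wrist");print(s["time_s"],p,r.as_matrix().round(3),s["q"])
for n in("worm_top","wrench","board"): print(n,spots("wrist",n,cm))
cx,cy=.6,.18
cv2.imwrite("pics/brd.png",np.hstack([rect(im,cm,cx,cy,.032,.14,400),rect(im,cm,cx,cy,.02,.14,400)])[:,:,::-1])
go([.55,.18,.28],np.pi)
```

```text
5.35 [0.56443815 0.17386012 0.27827905] [[-0.991  0.137  0.   ]
 [ 0.137  0.991 -0.   ]
 [-0.    -0.    -1.   ]] [ 1.56871151e-01  3.22354860e-01  2.30374117e-01  1.47848256e+00
 -1.90262158e-04  2.94497087e-01]
worm_top [(array([0.6099, 0.1711, 0.0332]), 0.92), (array([ 0.406 , -0.1531,  0.0066]), 0.64)]
wrench [(array([0.6115, 0.1689, 0.0324]), 0.55), (array([ 0.4029, -0.1566,  0.0068]), 0.47)]
board [(array([0.5788, 0.187 , 0.0216]), 0.95), (array([ 0.5731, -0.1277,  0.077 ]), 0.46)]
turn [-0.     0.    -0.148] shift cm [ 1.52  0.34 -0.18]
```

View pics/brd.png

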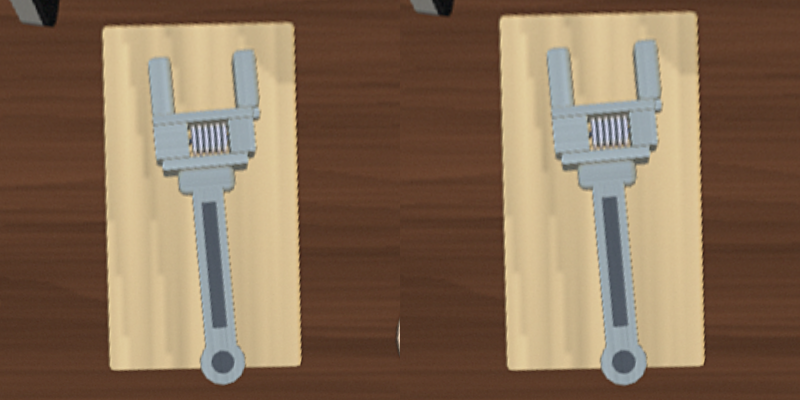

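Run:
```python
from h import *
go([.597,.1758,.06],np.pi+.101);
```

```text
turn [-0.     0.    -0.249] shift cm [-3.18  0.62 21.82]
```

Call:
carry_out(rows="0 0 -0.1 -1 0.2 5 1;0 0 -0.2 -2 0.4 10 1;0 0 -0.249 -3 0.6 15 1;0 0 -0.249 -3.2 0.6 19 1;0 0 -0.249 -3.2 0.6 21.8 1")

```text
time_s: 6.05
tool_pos: [0.596, 0.176, 0.0565]
tool_rot: [0.16, -3.134, 0.001]
wrist_force: [0.7, 0.6, 0.2]
grip_width: 0.0855
gripper_force: 0.0
```

Run:
```python
from h import *
s,p,r=pose();cm=cam("wrist");im=grab_frame("wrist");print(s["time_s"],p)
cv2.imwrite("pics/gr.png",np.hstack([rect(im,cm,.6,.18,.033,.09,400)])[:,:,::-1])
go([.597,.1758,.0215],np.pi+.101)
```

```text
6.05 [0.59602113 0.17602383 0.05654891]
turn [-0.    -0.008  0.001] shift cm [-0.3  -0.02  3.15]
```

View pics/gr.png

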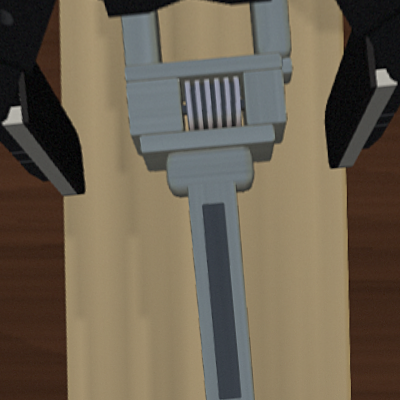

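Call:
carry_out(rows="0 0 0 0.9 -0.1 1 1;0 0 0 0.9 -0.1 2.5 1;0 0 0 0.9 -0.1 3.8 1;0 0 0 0.9 -0.1 3.8 1;0 0 0 0.9 -0.1 3.8 1")

```text
time_s: 6.6
tool_pos: [0.5886, 0.1748, 0.0225]
tool_rot: [-0.166, 3.137, 0.0]
wrist_force: [0.4, -0.2, -0.0]
grip_width: 0.0854
gripper_force: 0.0
```

Call:
carry_out(rows="0 0 0 0 0 0 0;0 0 0 0 0 0 0;0 0 0 0 0 0 0;0 0 0 0 0 0 0;0 0 0 0 0 0 0")

```text
time_s: 7.1
tool_pos: [0.5884, 0.1748, 0.0222]
tool_rot: [-0.168, 3.137, -0.0]
wrist_force: [-1.5, -1.6, 2.8]
grip_width: 0.0205
gripper_force: 61.9
```

Call:
carry_out(rows="0 0 0 0 0 0 0;0 0 0 0 0 0 0;0 0 0 0 0 0 0")

```text
time_s: 7.4
tool_pos: [0.5884, 0.1749, 0.0222]
tool_rot: [-0.168, 3.137, -0.0]
wrist_force: [-2.0, -1.4, 4.4]
grip_width: 0.0201
gripper_force: 61.9
```

Call:
carry_out(rows="0 0 0 0 0 -2 0;0 0 0 0 0 -6 0;0 0 0 0 0 -11 0;0 0 0 0 0 -14 0;0 0 0 0 0 -15 0")

```text
time_s: 7.9
tool_pos: [0.5892, 0.1752, 0.1747]
tool_rot: [-0.168, 3.133, 0.001]
wrist_force: [-0.1, 0.1, -4.5]
grip_width: 0.0197
gripper_force: 61.0
```

Run:
```python
from h import *
s,p,r=pose();cm=cam("wrist");im=grab_frame("wrist");print(s["time_s"],p,r.as_matrix().round(3))
cv2.imwrite("pics/lift.png",np.hstack([rect(im,cm,.65,.18,.033+.15,.1,500)])[:,:,::-1])
```

```text
7.9 [0.58918951 0.17518006 0.17470896] [[-0.994 -0.107  0.004]
 [-0.107  0.994  0.001]
 [-0.004  0.    -1.   ]]
```

View pics/lift.png

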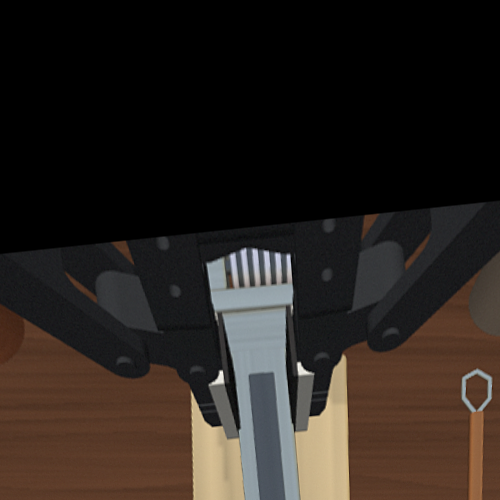

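Call:
carry_out(rows="0 0 0 0.7 -2 0 0;0 0 -0.05 2 -6 0 0;0 0 -0.1 3.5 -10 0 0;0 0 -0.15 4.8 -14 0 0;0 0 -0.2 6.2 -18 0 0")

```text
time_s: 8.45
tool_pos: [0.5443, -0.0119, 0.1691]
tool_rot: [0.484, -3.1, -0.002]
wrist_force: [1.5, -0.2, -2.9]
grip_width: 0.0204
gripper_force: 61.0
```

Run:
```python
from h import *
print(pose()[1]);go([.4937,-.236,.175],np.pi+np.radians(33));
```

```text
[ 0.544291   -0.0118955   0.16911833]
turn [ 0.002 -0.003 -0.266] shift cm [ 11.65 -19.8   -0.58]
```

Call:
carry_out(rows="0 0 -0.06 2.4 -4 0 0;0 0 -0.12 4.8 -8 0 0;0 0 -0.18 7.2 -12 0 0;0 0 -0.24 9.5 -16 0 0;0 0 -0.266 11.5 -19.8 0 0")

```text
time_s: 8.95
tool_pos: [0.4944, -0.2356, 0.1693]
tool_rot: [0.89, -3.01, -0.005]
wrist_force: [1.7, 0.7, -3.3]
grip_width: 0.0202
gripper_force: 61.0
```

Call:
carry_out(rows="0 0 0 0 0 0 0;0 0 0 0 0 0 0;0 0 0 0 0 0 0")

```text
time_s: 9.25
tool_pos: [0.4957, -0.2333, 0.1704]
tool_rot: [0.888, -3.012, -0.004]
wrist_force: [0.1, -0.2, -4.2]
grip_width: 0.0198
gripper_force: 61.0
```

Run:
```python
from h import *
s,p,r=pose();print(p,r.as_matrix().round(3),s["q"]);go([.4937,-.236,.135],np.pi+np.radians(33)); im=grab_frame("scene");cv2.imwrite("pics/sc1.png",cv2.resize(im[150:330,170:400],None,fx=3,fy=3)[:,:,::-1])
```

```text
[ 0.49566953 -0.23327339  0.17036911] [[-0.84  -0.542 -0.002]
 [-0.542  0.84   0.002]
 [ 0.001  0.003 -1.   ]] [-5.93224324e-01  2.81222601e-01 -1.03818288e-01  1.18854976e+00
  2.74515025e-04 -1.16652339e+00]
turn [ 0.003 -0.001 -0.003] shift cm [ 0.31 -0.13  3.54]
```

Call:
carry_out(rows="0 0 0 0.15 -0.1 1 0;0 0 0 0.3 -0.1 2.5 0;0 0 0 0.3 -0.1 4 0;0 0 0 0.3 -0.1 4.5 0;0 0 0 0.3 -0.1 4.5 0")

```text
time_s: 9.8
tool_pos: [0.4939, -0.2358, 0.126]
tool_rot: [0.889, -3.012, -0.002]
wrist_force: [-0.3, -0.4, -3.6]
grip_width: 0.02
gripper_force: 60.9
```

Run:
```python
from h import *
s,p,r=pose();print(s["time_s"],p);go([.4937,-.236,.0862],np.pi+np.radians(33))
im=grab_frame("top");cm=cam("top");a=rect(im,cm,.55,-.18,.137,.12,400)
im=grab_frame("wrist");cm=cam("wrist");b=rect(im,cm,.55,-.18,.137,.12,400)
cv2.imwrite("pics/ab.png",np.hstack([a,b])[:,:,::-1])
```

```text
9.8 [ 0.49386226 -0.23578863  0.12598546]
turn [ 0.002 -0.001 -0.002] shift cm [ 0.02 -0.02  3.98]
```

View pics/ab.png

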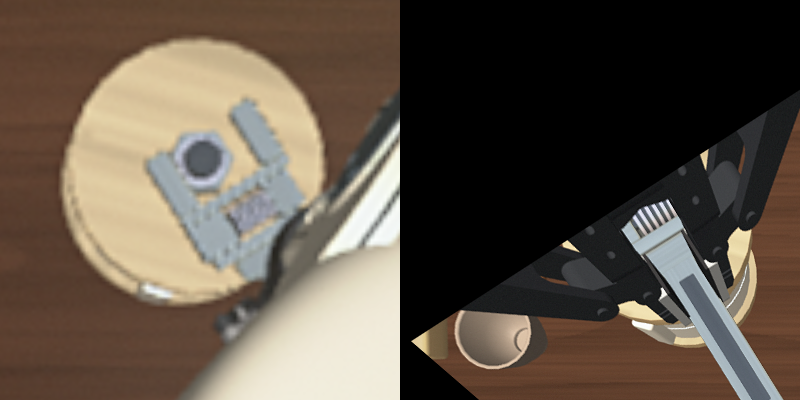

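Call:
carry_out(rows="0 0 0 0 0 1 0;0 0 0 0 0 2 0;0 0 0 0 0 3 0;0 0 0 0 0 3.7 0;0 0 0 0 0 3.7 0")

```text
time_s: 10.4
tool_pos: [0.4936, -0.2363, 0.0885]
tool_rot: [0.888, -3.012, -0.003]
wrist_force: [0.2, -0.1, -3.8]
grip_width: 0.0201
gripper_force: 61.0
```

Call:
carry_out(rows="0 0 0 0 0 0.1 0;0 0 0 0 0 0.3 0;0 0 0 0 0 0.3 0")

```text
time_s: 10.7
tool_pos: [0.4944, -0.2368, 0.0871]
tool_rot: [-0.888, 3.013, -0.001]
wrist_force: [0.7, 1.0, -3.1]
grip_width: 0.0204
gripper_force: 61.0
```

Call:
carry_out(rows="0 0 0 0 0 0.1 0;0 0 0 0 0 0.15 0;0 0 0 0 0 0.15 0")

```text
time_s: 11.0
tool_pos: [0.4943, -0.2369, 0.0862]
tool_rot: [-0.888, 3.013, -0.002]
wrist_force: [-2.7, -0.1, 4.5]
grip_width: 0.0196
gripper_force: 62.0
```

Call:
carry_out(rows="0 0 0 0 0 0 0.7;0 0 0 0 0 0 0.7;0 0 0 0 0 0 0.7;0 0 0 0 0 0 0.7;0 0 0 0 0 0 0.7")

```text
time_s: 11.5
tool_pos: [0.4942, -0.2367, 0.0854]
tool_rot: [-0.888, 3.013, 0.0]
wrist_force: [0.0, 0.1, -0.4]
grip_width: 0.06
gripper_force: 0.0
```

Call:
carry_out(rows="0 0 0 0 0 -2 0.7;0 0 0 0 0 -5 0.7;0 0 0 0 0 -5 0;0 0 0 -2 -0.2 -5 0;0 0 0 -4.5 -0.4 -5 0")

```text
time_s: 12.0
tool_pos: [0.5342, -0.2159, 0.1355]
tool_rot: [-0.886, 3.014, -0.001]
wrist_force: [-0.2, 0.1, 0.3]
grip_width: 0.0168
gripper_force: 0.0
```

Call:
carry_out(rows="0 0 0 0 0 0 0;0 0 0 0 0 0 0;0 0 0 0 0 0 0")

```text
time_s: 12.3
tool_pos: [0.5336, -0.2157, 0.1351]
tool_rot: [0.888, -3.013, -0.001]
wrist_force: [-0.9, 0.5, 0.5]
grip_width: 0.0001
gripper_force: 0.0
```

Run:
```python
from h import *
s,p,r=pose();print(s["time_s"],p,s["grip_width"],s["wrist_force"])
W=np.array([.5742,-.1843]);y=np.radians(33);Rz=np.array([[np.cos(y),-np.sin(y)],[np.sin(y),np.cos(y)]])
im=grab_frame("wrist");print("wr",spots("wrist","worm_top"))
t=W+Rz@[-.05,-.004];print(t);go([*t,.112],np.pi+y)
im=grab_frame("top");cm=cam("top");a=rect(im,cm,.55,-.18,.1,.12,400);cv2.imwrite("pics/top2.png",a[:,:,::-1])
```

```text
12.3 [ 0.53359057 -0.21569781  0.13507074] 0.00013324638082405312 [-0.88199647  0.52627983  0.47199261]
wr [(array([ 0.3904, -0.1802,  0.0098]), 0.65), (array([ 0.5121, -0.2339,  0.0949]), 0.63)]
[ 0.53444503 -0.21488663]
turn [ 0.    -0.    -0.003] shift cm [-0.13  0.04  2.33]
```

View pics/top2.png

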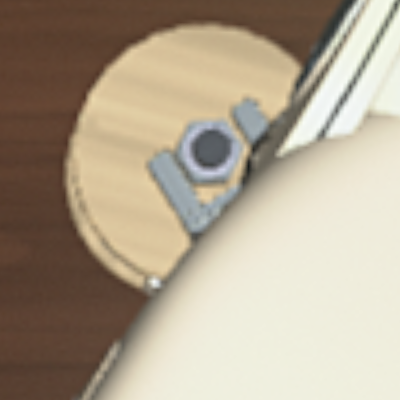

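Call:
carry_out(rows="0 0 0 0 0 1.2 0;0 0 0 0 0 2.4 0;0 0 0 0 0 2.7 0;0 0 0 0 0 2.7 0")

```text
time_s: 12.85
tool_pos: [0.5336, -0.2154, 0.1073]
tool_rot: [0.888, -3.012, -0.002]
wrist_force: [0.1, 0.4, 0.6]
grip_width: 0.0001
gripper_force: 0.0
```

Call:
carry_out(rows="0 0 0 0 0 0.1 0;0 0 0 0 0 0.2 0;0 0 0 0 0 0.3 0;0 0 0 0 0 0.3 0")

```text
time_s: 13.25
tool_pos: [0.5343, -0.2157, 0.1055]
tool_rot: [-0.888, 3.013, -0.0]
wrist_force: [0.1, -0.2, -0.3]
grip_width: 0.0001
gripper_force: 0.0
```

Call:
carry_out(rows="0 0 0 0 0 0.05 0;0 0 0 0 0 0.1 0;0 0 0 0 0 0.15 0;0 0 0 0 0 0.15 0")

```text
time_s: 13.65
tool_pos: [0.5344, -0.2158, 0.1051]
tool_rot: [-0.888, 3.012, -0.002]
wrist_force: [-1.4, 0.5, 9.4]
grip_width: -0.0001
gripper_force: 4.9
```

Call:
carry_out(rows="0 0 0 0 0 0.05 0;0 0 0 -0.5 0 0.05 0;0 0 0 -1 0 0.05 0;0 0 0 -1.6 0 0.05 0;0 0 0 -1.6 0 0.05 0")

```text
time_s: 14.15
tool_pos: [0.5479, -0.2073, 0.1052]
tool_rot: [-0.888, 3.013, -0.004]
wrist_force: [-4.6, 0.0, 15.6]
grip_width: -0.0003
gripper_force: 7.5
```

Call:
carry_out(rows="0 0 0 0 0 -1 0;0 0 0 1.6 0 -1 0;0 0 0 1.6 0 -0.3 0;0 0 0 1.6 0 0 0;0 0 0 1.6 0 0 0")

```text
time_s: 14.65
tool_pos: [0.5335, -0.2163, 0.1045]
tool_rot: [0.887, -3.014, 0.003]
wrist_force: [-7.7, -0.7, 17.2]
grip_width: -0.0001
gripper_force: 9.0
```

Call:
carry_out(rows="0 0 0 -0.4 0 0 0;0 0 0 -0.8 0 0 0;0 0 0 -1.2 0 0 0;0 0 0 -1.6 0 0 0;0 0 0 -1.6 0 0 0")

```text
time_s: 15.15
tool_pos: [0.5467, -0.2086, 0.1051]
tool_rot: [0.885, -3.012, 0.006]
wrist_force: [-11.1, -5.1, 20.7]
grip_width: -0.0002
gripper_force: 10.9
```

Call:
carry_out(rows="0 0 0 0 0 -1 0;0 0 0 1.6 0 -1 0;0 0 0 1.6 0 -0.3 0;0 0 0 1.6 0 0 0;0 0 0 1.6 0 0 0")

```text
time_s: 15.65
tool_pos: [0.5331, -0.2165, 0.1043]
tool_rot: [0.886, -3.013, 0.002]
wrist_force: [-9.3, -1.1, 18.9]
grip_width: 0.0005
gripper_force: 10.1
```

Call:
carry_out(rows="0 0 0 -0.4 0 0 0;0 0 0 -0.8 0 0 0;0 0 0 -1.2 0 0 0;0 0 0 -1.6 0 0 0;0 0 0 -1.6 0 0 0")

```text
time_s: 16.15
tool_pos: [0.5447, -0.2099, 0.105]
tool_rot: [0.882, -3.009, 0.008]
wrist_force: [-21.4, -11.8, 27.9]
grip_width: -0.0002
gripper_force: 13.9
```

Call:
carry_out(rows="0 0 0 0 0 -1 0;0 0 0 1.6 0 -1 0;0 0 0 1.6 0 -0.3 0;0 0 0 1.6 0 0 0;0 0 0 1.6 0 0 0")

```text
time_s: 16.65
tool_pos: [0.5331, -0.2165, 0.1042]
tool_rot: [0.886, -3.013, 0.003]
wrist_force: [-9.7, -2.0, 19.7]
grip_width: -0.0001
gripper_force: 11.0
```

Call:
carry_out(rows="0 0 0 -0.4 0 0 0;0 0 0 -0.8 0 0 0;0 0 0 -1.2 0 0 0;0 0 0 -1.6 0 0 0;0 0 0 -1.6 0 0 0")

```text
time_s: 17.15
tool_pos: [0.5444, -0.2101, 0.1049]
tool_rot: [0.882, -3.008, 0.009]
wrist_force: [-24.3, -13.4, 30.1]
grip_width: -0.0002
gripper_force: 14.6
```

Call:
carry_out(rows="0 0 0 0 0 -2 0;0 0 0 3 0.2 -6 0;0 0 0 8 0.4 -10 0.5;0 0 0 12 0.4 -13 0.7;0 0 0 12 0.4 -13 0.7")

```text
time_s: 17.65
tool_pos: [0.4429, -0.2703, 0.2354]
tool_rot: [-0.885, 3.013, -0.004]
wrist_force: [0.8, 0.0, -0.1]
grip_width: 0.0434
gripper_force: 0.0
```

Run:
```python
from h import *
s,p,r=pose();cm=cam("wrist");im=grab_frame("wrist");print(s["time_s"],p,r.as_rotvec())
a=rect(im,cm,.54,-.21,.1,.1,560)
cv2.imwrite("pics/snug.png",a[:,:,::-1])
```

```text
17.65 [ 0.44288371 -0.27032066  0.23544173] [-0.88496628  3.0130081  -0.00389899]
```

View pics/snug.png

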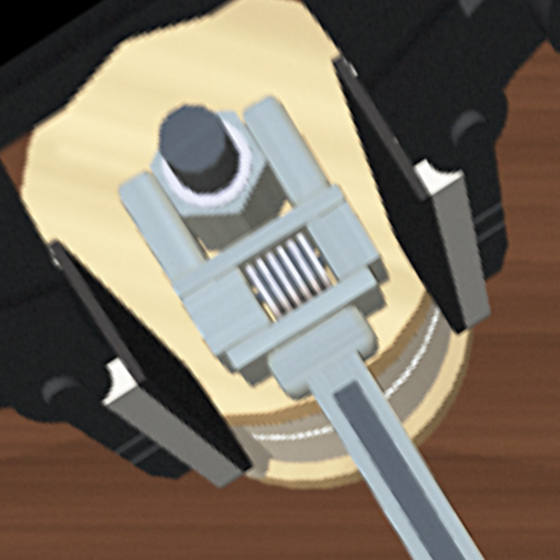

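Run:
```python
from h import *
go([.485,-.243,.0865],np.pi+np.radians(31.3));
```

```text
turn [-0.003  0.001  0.024] shift cm [-5.02  0.09 14.89]
```

Call:
carry_out(rows="0 0 0.024 -2 0.1 3 0.7;0 0 0.024 -5 0.1 7 0.7;0 0 0.024 -5 0.1 11 0.7;0 0 0.024 -5 0.1 14 0.7;0 0 0.024 -5 0.1 14.8 0.7")

```text
time_s: 18.2
tool_pos: [0.4845, -0.2383, 0.0804]
tool_rot: [0.852, -3.019, -0.01]
wrist_force: [-0.6, 0.4, 0.8]
grip_width: 0.0599
gripper_force: 0.0
```

Call:
carry_out(rows="0 0 0 0 0 0 0.7;0 0 0 0 0 0 0.7;0 0 0 0 0 0 0.2;0 0 0 0 0 0 0.2;0 0 0 0 0 0 0")

```text
time_s: 18.7
tool_pos: [0.4865, -0.2412, 0.0866]
tool_rot: [-0.851, 3.023, -0.003]
wrist_force: [-1.2, 0.8, 5.8]
grip_width: 0.0206
gripper_force: 59.1
```

Call:
carry_out(rows="0 0 0 0 0 0 0;0 0 0 0 0 0 0;0 0 0 0 0 0 0")

```text
time_s: 19.0
tool_pos: [0.4865, -0.2412, 0.0866]
tool_rot: [-0.851, 3.023, -0.003]
wrist_force: [-1.0, -0.2, 4.8]
grip_width: 0.0194
gripper_force: 59.1
```

Call:
carry_out(rows="0 0 0.06 -0.02 0.65 0 0;0 0 0.12 -0.08 1.29 0 0;0 0 0.18 -0.17 1.93 0 0;0 0 0.24 -0.31 2.57 0 0;0 0 0.30 -0.48 3.19 0 0")

```text
time_s: 19.5
tool_pos: [0.4742, -0.2121, 0.0867]
tool_rot: [-0.386, 3.116, -0.005]
wrist_force: [0.4, -3.7, 3.4]
grip_width: 0.0203
gripper_force: 58.9
```

```bash
cat > st.py <<'E'
from h import *
s,p,r=pose();v=p[:2]-[.579,-.186]
print(s["time_s"],p.round(4),"rad",np.hypot(*v).round(4),"handle ang",np.degrees(np.arctan2(-v[1],-v[0])).round(2),"psi",np.degrees(np.arctan2(*(r.as_matrix()[:2,0][::-1]*-1))).round(2),"F tool",r.inv().apply(s["wrist_force"]).round(1),"M",s["moment"].round(2),s["grip_width"])
E
python3 st.py
```

```text
19.5 [ 0.4742 -0.2121  0.0867] rad 0.108 handle ang 13.97 psi 14.12 F tool [ 0.5 -3.7 -3.4] M [-0.77 -0.15  0.31] 0.02025595582206124
```

Call:
carry_out(rows="0 0 0.06 -0.02 0.65 0 0;0 0 0.12 -0.08 1.29 0 0;0 0 0.18 -0.17 1.93 0 0;0 0 0.24 -0.31 2.57 0 0;0 0 0.30 -0.48 3.19 0 0")

```text
time_s: 20.0
tool_pos: [0.471, -0.18, 0.0866]
tool_rot: [0.084, 3.138, -0.005]
wrist_force: [0.2, -4.6, 3.2]
grip_width: 0.0205
gripper_force: 58.9
```

Call:
carry_out(rows="0 0 0.03 0 0.32 0 0;0 0 0.06 -0.02 0.65 0 0;0 0 0.06 -0.02 0.65 0 0")

```text
time_s: 20.3
tool_pos: [0.4715, -0.1732, 0.0866]
tool_rot: [0.175, 3.134, -0.003]
wrist_force: [-0.2, -2.6, 6.1]
grip_width: 0.0205
gripper_force: 59.4
```

```bash
python3 st.py
```

```text
20.3 [ 0.4715 -0.1732  0.0866] rad 0.1082 handle ang -6.81 psi -6.38 F tool [-0.1 -2.7 -6.1] M [-0.62  0.06  0.01] 0.020453265448650074
```

Turned ~0.66 rad; go on in small steps, watching the force.

Call:
carry_out(rows="0 0 0.03 0 0.32 0 0;0 0 0.06 -0.02 0.65 0 0;0 0 0.08 -0.03 0.86 0 0;0 0 0.08 -0.03 0.86 0 0")

```text
time_s: 20.7
tool_pos: [0.4728, -0.165, 0.0866]
tool_rot: [0.299, 3.125, -0.004]
wrist_force: [-0.9, -4.1, 7.1]
grip_width: 0.0205
gripper_force: 59.4
```

Call:
carry_out(rows="0 0 0.03 0 0.32 0 0;0 0 0.06 -0.02 0.65 0 0;0 0 0.06 -0.02 0.65 0 0")

```text
time_s: 21.0
tool_pos: [0.4743, -0.1586, 0.0866]
tool_rot: [0.393, 3.114, -0.004]
wrist_force: [0.3, -4.1, 6.6]
grip_width: 0.0206
gripper_force: 59.4
```

```bash
python3 st.py
```

```text
21.0 [ 0.4743 -0.1586  0.0866] rad 0.1082 handle ang -14.66 psi -14.39 F tool [-1.4 -3.9 -6.6] M [-0.87  0.09  0.04] 0.020599739949759367
```

Call:
carry_out(rows="0 0 0.03 0 0.32 0 0;0 0 0.05 -0.01 0.54 0 0;0 0 0.05 -0.01 0.54 0 0")

```text
time_s: 21.3
tool_pos: [0.4755, -0.1537, 0.0866]
tool_rot: [0.47, 3.104, -0.005]
wrist_force: [-1.3, -5.5, 5.6]
grip_width: 0.0203
gripper_force: 59.3
```

Call:
carry_out(rows="0 0 0.03 0 0.32 0 0;0 0 0.04 -0.01 0.43 0 0;0 0 0.04 -0.01 0.43 0 0")

```text
time_s: 21.6
tool_pos: [0.4768, -0.1496, 0.0865]
tool_rot: [0.532, 3.094, -0.004]
wrist_force: [-1.2, -6.7, 6.1]
grip_width: 0.0201
gripper_force: 59.3
```

```bash
python3 st.py
```

```text
21.6 [ 0.4768 -0.1496  0.0865] rad 0.1085 handle ang -19.6 psi -19.51 F tool [-1.1 -6.7 -6.1] M [-1.25  0.3   0.32] 0.020130621539969303
```

Call:
carry_out(rows="0 0 0.02 0 0.22 0 0;0 0 0.03 0 0.32 0 0;0 0 0.03 0 0.32 0 0")

```text
time_s: 21.9
tool_pos: [0.4778, -0.1465, 0.0864]
tool_rot: [0.578, 3.086, -0.004]
wrist_force: [-1.2, -5.7, 4.8]
grip_width: 0.0203
gripper_force: 59.3
```

```bash
python3 st.py
```

```text
21.9 [ 0.4778 -0.1465  0.0864] rad 0.1086 handle ang -21.33 psi -21.22 F tool [-0.9 -5.8 -4.8] M [-1.2   0.27  0.38] 0.020300341235434123
```

Call:
carry_out(rows="0 0 0.02 0 0.22 0 0;0 0 0.03 0 0.32 0 0;0 0 0.03 0 0.32 0 0")

```text
time_s: 22.2
tool_pos: [0.479, -0.1434, 0.0864]
tool_rot: [0.624, 3.077, -0.003]
wrist_force: [-1.8, -4.3, 5.1]
grip_width: 0.0202
gripper_force: 59.3
```

Call:
carry_out(rows="0 0 0.02 0 0.22 0 0;0 0 0.03 0 0.32 0 0;0 0 0.03 0 0.32 0 0")

```text
time_s: 22.5
tool_pos: [0.4802, -0.1403, 0.0864]
tool_rot: [0.67, 3.068, -0.003]
wrist_force: [-1.6, -4.6, 6.1]
grip_width: 0.0202
gripper_force: 59.3
```

```bash
python3 st.py
```

```text
22.5 [ 0.4802 -0.1403  0.0864] rad 0.1089 handle ang -24.81 psi -24.64 F tool [-0.5 -4.8 -6.1] M [-0.96  0.25  0.49] 0.02016290922053767
```

Call:
carry_out(rows="0 0 0.02 0 0.22 0 0;0 0 0.03 0 0.32 0 0;0 0 0.03 0 0.32 0 0")

```text
time_s: 22.8
tool_pos: [0.4814, -0.1372, 0.0863]
tool_rot: [0.716, 3.057, -0.002]
wrist_force: [-1.8, -3.0, 6.0]
grip_width: 0.0202
gripper_force: 59.3
```

Call:
carry_out(rows="0 0 0.02 0 0.22 0 0;0 0 0.03 0 0.32 0 0;0 0 0.03 0 0.32 0 0")

```text
time_s: 23.1
tool_pos: [0.4828, -0.1342, 0.0863]
tool_rot: [0.761, 3.047, -0.002]
wrist_force: [-2.7, -2.2, 5.6]
grip_width: 0.0203
gripper_force: 59.4
```

```bash
python3 st.py
```

```text
23.1 [ 0.4828 -0.1342  0.0863] rad 0.1093 handle ang -28.27 psi -28.07 F tool [ 1.3 -3.3 -5.6] M [-0.82  0.3   0.49] 0.02026336750584165
```

Call:
carry_out(rows="0 0 -0.03 0 -0.32 0 0;0 0 -0.06 -0.02 -0.65 0 0;0 0 -0.08 -0.03 -0.86 0 0;0 0 -0.1 -0.05 -1.08 0 0;0 0 -0.1 -0.05 -1.08 0 0")

```text
time_s: 23.6
tool_pos: [0.4782, -0.1431, 0.0861]
tool_rot: [0.607, 3.081, 0.002]
wrist_force: [0.0, 2.1, 4.9]
grip_width: 0.0203
gripper_force: 59.2
```

```bash
python3 st.py
```

```text
23.6 [ 0.4782 -0.1431  0.0861] rad 0.1095 handle ang -23.03 psi -22.29 F tool [ 0.8  2.  -4.9] M [ 0.34 -0.15  0.13] 0.02031728787184558
```

Call:
carry_out(rows="0 0 -0.03 0 -0.32 0 0;0 0 -0.06 -0.02 -0.65 0 0;0 0 -0.08 -0.03 -0.87 0 0;0 0 -0.08 -0.03 -0.87 0 0")

```text
time_s: 24.0
tool_pos: [0.4752, -0.1512, 0.0861]
tool_rot: [0.483, 3.103, 0.002]
wrist_force: [0.7, 2.3, 5.6]
grip_width: 0.0201
gripper_force: 59.2
```

```bash
python3 st.py
```

```text
24.0 [ 0.4752 -0.1512  0.0861] rad 0.1095 handle ang -18.56 psi -17.69 F tool [ 0.   2.5 -5.6] M [ 0.56 -0.2   0.18] 0.020071966401102655
```

Call:
carry_out(rows="0 0 0 0 0 0 0.7;0 0 0 0 0 0 0.7;0 0 0 0 0 0 0.7;0 0 0 0 0 0 0.7;0 0 0 0 0 -2 0.7")

```text
time_s: 24.5
tool_pos: [0.4736, -0.1509, 0.1037]
tool_rot: [-0.486, -3.1, -0.002]
wrist_force: [0.3, 0.2, 0.0]
grip_width: 0.0599
gripper_force: 0.0
```

Call:
carry_out(rows="0 0 0 0 0 -3 0.7;0 0 0 2 0 -7 0.7;0 0 0 5 0 -11 0.7;0 0 0 6.3 0 -13 0.7;0 0 0 6.3 0 -13 0.7")

```text
time_s: 25.0
tool_pos: [0.4146, -0.1322, 0.2385]
tool_rot: [0.485, 3.099, -0.003]
wrist_force: [-0.0, -0.2, -0.9]
grip_width: 0.0598
gripper_force: 0.0
```

```bash
python3 - <<'E'
from h import *
s,p,r=pose();cm=cam("wrist");im=grab_frame("wrist");print(s["time_s"],p,r.as_rotvec())
np.savez("v2.npz",im=im,K=cm[0],o=cm[1],R=cm[2])
a=rect(im,cm,.54,-.18,.1,.08,560)
cv2.imwrite("pics/snug2.png",a[:,:,::-1])
E
python3 st.py
```

```text
25.0 [ 0.4146208  -0.13222267  0.23853317] [ 4.85481922e-01  3.09878405e+00 -2.91902714e-03]
25.05 [ 0.415  -0.1324  0.2367] rad 0.1726 handle ang -18.11 psi -17.81 F tool [-0.1  0.3 -0.2] M [-0.02  0.05  0.02] 0.06008606609766143
```

View pics/snug2.png

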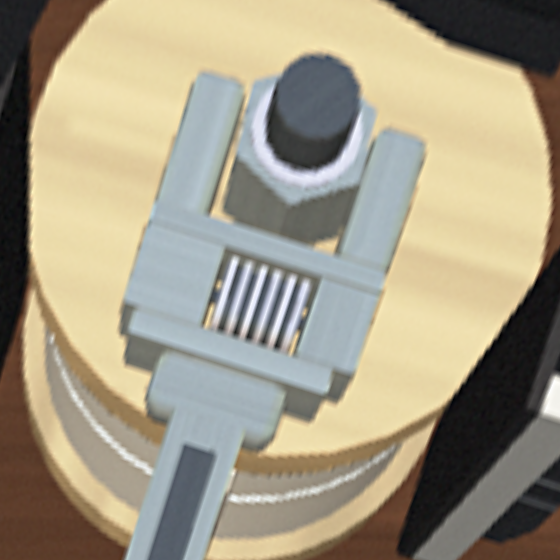

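```bash
cat > nutfit.py <<'E'
from h import *
import sys
def fit(f):
    d=np.load(f);K,o,R=d["K"],d["o"],d["R"];g=cv2.GaussianBlur(d["im"].mean(2).astype(np.float32),(0,0),1)
    gx,gy=cv2.Sobel(g,5,1,0),cv2.Sobel(g,5,0,1);t=np.linspace(.08,.92,15)
    def score(cx,cy,nu):
        a=nu+np.arange(7)*np.pi/3;c=np.c_[cx+.0208*np.cos(a),cy+.0208*np.sin(a),np.full(7,.104)]
        q=(K@(R.T@(c-o).T));q=(q[:2]/q[2]).T;S=[]
        for i in range(6):
            e=q[i+1]-q[i];n=np.array([-e[1],e[0]])/np.hypot(*e);p=(q[i]+t[:,None]*e).astype(np.float32)
            m=lambda G:cv2.remap(G,p[:,0].copy(),p[:,1].copy(),1).ravel()
            S.append(min(abs((m(gx)*n[0]+m(gy)*n[1]).mean()),60))
        return sum(S)
    b=[(score(.579+i*1e-3,-.186+j*1e-3,np.radians(v)),v,i,j) for v in np.arange(-30,30,1.) for i in range(-4,5) for j in range(-4,5)]
    b=sorted(b)[::-1];seen=[]
    for x in b:
        if all(abs((x[1]-y[1]+30)%60-30)>4 for y in seen): seen.append(x)
    print(f,[tuple(np.round(x,1)) for x in seen[:4]])
for f in sys.argv[1:]: fit(f)
E
python3 nutfit.py nutview.npz v2.npz
```

```text
nutview.npz [(np.float64(360.0), np.float64(29.0), np.float64(3.0), np.float64(3.0)), (np.float64(358.4), np.float64(24.0), np.float64(4.0), np.float64(2.0)), (np.float64(357.3), np.float64(4.0), np.float64(4.0), np.float64(3.0)), (np.float64(356.5), np.float64(12.0), np.float64(3.0), np.float64(3.0))]
v2.npz [(np.float64(360.0), np.float64(14.0), np.float64(0.0), np.float64(-1.0)), (np.float64(360.0), np.float64(-13.0), np.float64(3.0), np.float64(2.0)), (np.float64(356.6), np.float64(-18.0), np.float64(1.0), np.float64(2.0)), (np.float64(355.3), np.float64(9.0), np.float64(1.0), np.float64(0.0))]
```

```bash
sed -i 's/min(abs((m(gx)\*n\[0\]+m(gy)\*n\[1\]).mean()),60)/np.sqrt(abs((m(gx)*n[0]+m(gy)*n[1]).mean()))/' nutfit.py; python3 nutfit.py nutview.npz v2.npz
```

```text
nutview.npz [(np.float64(68.7), np.float64(-24.0), np.float64(4.0), np.float64(1.0)), (np.float64(67.5), np.float64(29.0), np.float64(4.0), np.float64(2.0)), (np.float64(67.1), np.float64(-19.0), np.float64(4.0), np.float64(1.0)), (np.float64(66.0), np.float64(24.0), np.float64(4.0), np.float64(2.0))]
v2.npz [(np.float64(62.5), np.float64(-13.0), np.float64(1.0), np.float64(0.0)), (np.float64(61.8), np.float64(-18.0), np.float64(1.0), np.float64(-3.0)), (np.float64(61.7), np.float64(26.0), np.float64(3.0), np.float64(0.0)), (np.float64(61.5), np.float64(-26.0), np.float64(3.0), np.float64(1.0))]
```

Run:
```python
from h import *
go([.521,-.171,.113],np.pi+np.radians(-17.8));
```

```text
turn [-0.001  0.003 -0.   ] shift cm [-11.24  -0.43  12.41]
```

Call:
carry_out(rows="0 0 0 -3 -0.2 1 0;0 0 0 -7 -0.4 3 0;0 0 0 -11.2 -0.4 7 0;0 0 0 -11.2 -0.4 10 0;0 0 0 -11.2 -0.4 12 0")

```text
time_s: 25.55
tool_pos: [0.5202, -0.17, 0.1102]
tool_rot: [-0.485, -3.098, -0.003]
wrist_force: [-0.1, 0.1, -0.3]
grip_width: 0.0001
gripper_force: 0.0
```

Call:
carry_out(rows="0 0 0 0 0 0.1 0;0 0 0 0 0 0.3 0;0 0 0 0 0 0.3 0;0 0 0 0 0 0.3 0")

```text
time_s: 25.95
tool_pos: [0.5208, -0.1705, 0.1136]
tool_rot: [0.486, 3.102, -0.001]
wrist_force: [-0.2, -0.7, 0.0]
grip_width: -0.0001
gripper_force: 0.0
```

```bash
python3 st.py
```

```text
25.95 [ 0.5208 -0.1705  0.1136] rad 0.0602 handle ang -14.88 psi -17.81 F tool [-0.  -0.8 -0. ] M [-0.04  0.   -0.02] -8.617452989932574e-05
```

Call:
carry_out(rows="0 0 0 0 0 0.4 0;0 0 0 0 0 0.8 0;0 0 0 0 0 1 0;0 0 0 0 0 1 0;0 0 0 0 0 1 0")

```text
time_s: 26.45
tool_pos: [0.5202, -0.1702, 0.1028]
tool_rot: [0.486, 3.103, -0.0]
wrist_force: [-2.2, 0.5, 4.7]
grip_width: 0.0001
gripper_force: 2.6
```

Call:
carry_out(rows="0 0 0 0 0 -1 0;0 0 0 -0.7 0 -1 0;0 0 0 -0.7 0 -0.2 0;0 0 0 -0.7 0 0 0;0 0 0 -0.7 0 0 0")

```text
time_s: 26.95
tool_pos: [0.5288, -0.1732, 0.105]
tool_rot: [0.485, 3.098, -0.003]
wrist_force: [-1.4, 1.7, 26.2]
grip_width: -0.0002
gripper_force: 12.9
```

Call:
carry_out(rows="0 0 0 -0.3 0 -0.08 0;0 0 0 -0.6 0 -0.08 0;0 0 0 -0.9 0 -0.08 0;0 0 0 -1.2 0 -0.08 0;0 0 0 -1.2 0 -0.08 0")

```text
time_s: 27.45
tool_pos: [0.5376, -0.1766, 0.105]
tool_rot: [-0.487, -3.104, 0.003]
wrist_force: [-11.8, 0.5, 26.8]
grip_width: -0.0004
gripper_force: 13.8
```

```bash
python3 st.py
```

```text
27.45 [ 0.5376 -0.1766  0.105 ] rad 0.0425 handle ang -12.85 psi -17.83 F tool [ 11.4  -3.2 -26.8] M [0.21 2.7  0.05] -0.00035512821746695673
```

Call:
carry_out(rows="0 0 0 0 0 -1 0;0 0 0 1.4 0 -1 0;0 0 0 1.4 0 -0.3 0;0 0 0 1.4 0 0 0;0 0 0 1.4 0 0 0")

```text
time_s: 27.95
tool_pos: [0.5248, -0.1717, 0.1043]
tool_rot: [0.486, 3.104, -0.0]
wrist_force: [-9.4, 4.2, 23.4]
grip_width: 0.0
gripper_force: 12.7
```

Call:
carry_out(rows="0 0 0 -0.4 0 0 0;0 0 0 -0.8 0 0 0;0 0 0 -1.2 0 0 0;0 0 0 -1.4 0 0 0;0 0 0 -1.4 0 0 0")

```text
time_s: 28.45
tool_pos: [0.5335, -0.1749, 0.1047]
tool_rot: [-0.486, -3.095, 0.001]
wrist_force: [-33.1, 7.9, 43.9]
grip_width: -0.0004
gripper_force: 22.0
```

```bash
python3 st.py
```

```text
28.45 [ 0.5335 -0.1749  0.1047] rad 0.0468 handle ang -13.75 psi -17.83 F tool [ 34.3  -2.7 -43.6] M [ 1.67  7.08 -0.04] -0.0003857041873957934
```

Call:
carry_out(rows="0 0 0 1 0 -1 0;0 0 0 1 0 -2 0;0 0 0 5 0.2 -5 0.3;0 0 0 10 0.4 -9 0.7;0 0 0 12.5 0.4 -13 0.7")

```text
time_s: 28.95
tool_pos: [0.4251, -0.1353, 0.2243]
tool_rot: [-0.486, -3.101, -0.002]
wrist_force: [0.8, 0.2, 0.4]
grip_width: 0.0432
gripper_force: 0.0
```

Call:
carry_out(rows="0 0 0 0 0 0 0.7;0 0 0 0 0 0 0.7;0 0 0 0 0 0 0.7")

```text
time_s: 29.25
tool_pos: [0.4272, -0.1363, 0.2237]
tool_rot: [-0.486, -3.103, -0.001]
wrist_force: [-0.1, -0.2, 0.1]
grip_width: 0.0595
gripper_force: 0.0
```

```bash
cat > slot.py <<'E'
from h import *
def slot(im,cm,cx=.5,cy=-.17,z=.097):
    n=600;h=.15;a=rect(im,cm,cx,cy,z,h,n).astype(int)
    m=((a.max(2)<125)&(a.max(2)>55)&(a[:,:,2]>=a[:,:,0]+4)).astype(np.uint8)
    m=cv2.morphologyEx(m,cv2.MORPH_OPEN,np.ones((5,5)))
    for c in cv2.findContours(m,0,2)[0]:
        (u,v),(w,hh),ang=cv2.minAreaRect(c);l,s=max(w,hh)*2*h/n,min(w,hh)*2*h/n
        if l<.04: continue
        b=cv2.boxPoints(((u,v),(w,hh),ang));e=b[1]-b[0] if np.hypot(*(b[1]-b[0]))>np.hypot(*(b[2]-b[1])) else b[2]-b[1]
        print("ctr",round(cx+(n/2-v)*2*h/n,4),round(cy+(n/2-u)*2*h/n,4),"len",round(l,3),"wid",round(s,4),"yaw",round(np.degrees(np.arctan(e[0]/e[1])),2))
if __name__=="__main__":
    d=np.load("v2.npz");slot(d["im"],(d["K"],d["o"],d["R"]))
    cm=cam("wrist");im=grab_frame("wrist");np.savez("v3.npz",im=im,K=cm[0],o=cm[1],R=cm[2]);slot(im,cm)
E
python3 slot.py; python3 st.py; python3 nutfit.py v3.npz
```

```text
ctr 0.452 -0.1443 len 0.087 wid 0.0095 yaw -17.8
ctr 0.452 -0.1449 len 0.087 wid 0.0098 yaw -17.74
29.3 [ 0.427  -0.1362  0.2234] rad 0.1599 handle ang -18.14 psi -17.81 F tool [ 0.3 -0.9 -0.8] M [ 0.01  0.01 -0.03] 0.05972684255752616
v3.npz [(np.float64(61.7), np.float64(-8.0), np.float64(2.0), np.float64(-2.0)), (np.float64(61.4), np.float64(-3.0), np.float64(2.0), np.float64(-2.0)), (np.float64(61.2), np.float64(-15.0), np.float64(1.0), np.float64(-2.0)), (np.float64(60.7), np.float64(2.0), np.float64(2.0), np.float64(-3.0))]
```

Run:
```python
from h import *
go([.4725,-.1515,.0865],np.pi+np.radians(-17.8));
```

```text
turn [ 0.    -0.002 -0.   ] shift cm [-4.82 -0.07 13.68]
```

Call:
carry_out(rows="0 0 0 -4 -0.1 3 0.7;0 0 0 -4.8 -0.1 7 0.7;0 0 0 -4.8 -0.1 11 0.7;0 0 0 -4.8 -0.1 13.5 0.7;0 0 0 -4.8 -0.1 13.7 0.7")

```text
time_s: 29.8
tool_pos: [0.4702, -0.1507, 0.0833]
tool_rot: [-0.485, -3.096, -0.004]
wrist_force: [0.0, 0.2, -0.3]
grip_width: 0.0596
gripper_force: 0.0
```

Call:
carry_out(rows="0 0 0 0 0 0 0.7;0 0 0 0 0 0 0.2;0 0 0 0 0 0 0;0 0 0 0 0 0 0;0 0 0 0 0 0 0")

```text
time_s: 30.3
tool_pos: [0.4726, -0.152, 0.0889]
tool_rot: [0.486, 3.101, -0.001]
wrist_force: [-0.6, -0.3, 6.8]
grip_width: 0.0201
gripper_force: 58.9
```

Call:
carry_out(rows="0 0 0 0 0 0 0;0 0 -0.04 -0.01 -0.45 0 0;0 0 -0.08 -0.04 -0.9 0 0;0 0 -0.1 -0.06 -1.12 0 0;0 0 -0.1 -0.06 -1.12 0 0")

```text
time_s: 30.8
tool_pos: [0.4694, -0.1627, 0.0883]
tool_rot: [0.331, 3.123, -0.0]
wrist_force: [-0.1, 1.7, 4.7]
grip_width: 0.02
gripper_force: 58.8
```

```bash
python3 st.py
```

```text
30.8 [ 0.4694 -0.1627  0.0883] rad 0.112 handle ang -12.03 psi -12.08 F tool [ 0.4  1.7 -4.7] M [ 0.39 -0.13  0.11] 0.02003064392705201
```

Call:
carry_out(rows="0 0 -0.04 -0.01 -0.45 0 0;0 0 -0.08 -0.04 -0.9 0 0;0 0 -0.08 -0.04 -0.9 0 0")

```text
time_s: 31.1
tool_pos: [0.4679, -0.1713, 0.0882]
tool_rot: [0.205, 3.134, 0.001]
wrist_force: [-0.4, 3.0, 6.7]
grip_width: 0.0198
gripper_force: 59.0
```

```bash
python3 st.py
```

```text
31.1 [ 0.4679 -0.1713  0.0882] rad 0.112 handle ang -7.53 psi -7.47 F tool [ 0.8  2.9 -6.7] M [ 0.75 -0.12  0.09] 0.019783994774337163
```

Call:
carry_out(rows="0 0 0 0 0 0 0.7;0 0 0 0 0 0 0.7;0 0 0 0 0 0 0.7;0 0 0 0 0 0 0.7;0 0 0 0 0 -2 0.7")

```text
time_s: 31.6
tool_pos: [0.4664, -0.1708, 0.1059]
tool_rot: [-0.206, -3.131, -0.003]
wrist_force: [0.2, -0.1, 0.6]
grip_width: 0.0596
gripper_force: 0.0
```

Call:
carry_out(rows="0 0 0 0 0 -3 0.7;0 0 0 2 0 -7 0.7;0 0 0 5 0 -11 0.7;0 0 0 5 0 -12 0.7;0 0 0 5 0 -12 0.7")

```text
time_s: 32.1
tool_pos: [0.4186, -0.1654, 0.2293]
tool_rot: [0.206, 3.131, -0.003]
wrist_force: [0.7, -0.2, -1.0]
grip_width: 0.0601
gripper_force: 0.0
```

```bash
python3 - <<'E'
from slot import *
cm=cam("wrist");im=grab_frame("wrist");np.savez("v4.npz",im=im,K=cm[0],o=cm[1],R=cm[2]);slot(im,cm)
E
python3 st.py; python3 nutfit.py v4.npz
python3 - <<'E'
from h import *
psi=np.radians(-7.5);W=np.array([.452,-.1449])  # placeholder
go([.5,-.17,.11],np.pi+psi)
E
```

```text
ctr 0.4455 -0.1683 len 0.087 wid 0.0095 yaw -7.52
32.15 [ 0.4184 -0.1652  0.2277] rad 0.1619 handle ang -7.4 psi -7.52 F tool [ 0.2 -1.2  0.8] M [-0.01  0.01  0.  ] 0.059996061381920165
v4.npz [(np.float64(63.1), np.float64(-14.0), np.float64(0.0), np.float64(-2.0)), (np.float64(62.8), np.float64(-19.0), np.float64(3.0), np.float64(1.0)), (np.float64(62.7), np.float64(-6.0), np.float64(2.0), np.float64(2.0)), (np.float64(62.3), np.float64(5.0), np.float64(2.0), np.float64(-2.0))]
turn [-0.001  0.001 -0.   ] shift cm [-8.13  0.59 11.78]
```

Call:
carry_out(rows="0 0 0 -3 -0.1 1 0;0 0 0 -7 -0.3 3 0;0 0 0 -10.6 -0.3 7 0;0 0 0 -10.6 -0.3 10 0;0 0 0 -10.6 -0.3 11.5 0")

```text
time_s: 32.65
tool_pos: [0.5221, -0.1806, 0.1065]
tool_rot: [-0.204, -3.128, -0.005]
wrist_force: [-0.3, -0.0, -0.2]
grip_width: -0.0002
gripper_force: 0.0
```

Call:
carry_out(rows="0 0 0 0 0 0 0;0 0 0 0 0 0 0;0 0 0 0 0 0 0")

```text
time_s: 32.95
tool_pos: [0.5231, -0.1818, 0.1131]
tool_rot: [0.205, 3.134, -0.0]
wrist_force: [0.1, 0.7, 1.3]
grip_width: 0.0003
gripper_force: 0.0
```

Call:
carry_out(rows="0 0 0 0 0 0.5 0;0 0 0 0 0 0.8 0;0 0 0 0 0 0.93 0;0 0 0 0 0 0.93 0")

```text
time_s: 33.35
tool_pos: [0.5231, -0.182, 0.1051]
tool_rot: [0.205, 3.132, -0.002]
wrist_force: [-3.7, 1.1, 12.7]
grip_width: -0.0002
gripper_force: 6.7
```

Call:
carry_out(rows="0 0 0 -0.4 0 0 0;0 0 0 -0.8 0 0 0;0 0 0 -1.2 0 0 0;0 0 0 -1.6 0 0 0;0 0 0 -1.6 0 0 0")

```text
time_s: 33.85
tool_pos: [0.5337, -0.1834, 0.1049]
tool_rot: [-0.206, -3.127, 0.002]
wrist_force: [-28.8, 2.5, 29.5]
grip_width: -0.0004
gripper_force: 14.6
```

Call:
carry_out(rows="0 0 0 0 0 -1 0;0 0 0 1.6 0 -1 0;0 0 0 1.6 0 -0.3 0;0 0 0 1.6 0 0 0;0 0 0 1.6 0 0 0")

```text
time_s: 34.35
tool_pos: [0.5226, -0.1818, 0.1043]
tool_rot: [0.206, 3.135, -0.001]
wrist_force: [-7.5, 1.8, 16.3]
grip_width: 0.0002
gripper_force: 9.1
```

Call:
carry_out(rows="0 0 0 -0.4 0 0 0;0 0 0 -0.8 0 0 0;0 0 0 -1.2 0 0 0;0 0 0 -1.6 0 0 0;0 0 0 -1.6 0 0 0")

```text
time_s: 34.85
tool_pos: [0.5328, -0.1832, 0.1048]
tool_rot: [-0.206, -3.124, 0.002]
wrist_force: [-37.4, 4.0, 40.8]
grip_width: -0.0
gripper_force: 20.3
```

Call:
carry_out(rows="0 0 0 1 0 -1 0;0 0 0 1 0 -2 0;0 0 0 5 0.2 -5 0.3;0 0 0 10 0.3 -9 0.7;0 0 0 12.2 0.3 -13 0.7")

```text
time_s: 35.35
tool_pos: [0.4215, -0.1649, 0.226]
tool_rot: [-0.205, -3.133, -0.002]
wrist_force: [1.1, -0.2, 0.3]
grip_width: 0.0432
gripper_force: 0.0
```

Call:
carry_out(rows="0 0 0 0 0 0 0.7;0 0 0 0 0 0 0.7;0 0 0 0 0 0 0.7")

```text
time_s: 35.65
tool_pos: [0.4236, -0.1657, 0.2252]
tool_rot: [-0.205, -3.134, -0.001]
wrist_force: [-0.1, -0.6, -1.1]
grip_width: 0.06
gripper_force: 0.0
```

```bash
python3 st.py
cat > prof.py <<'E'
from slot import *
cm=cam("wrist");im=grab_frame("wrist");np.savez("v5.npz",im=im,K=cm[0],o=cm[1],R=cm[2]);slot(im,cm)
def prof(f,W,psi,z=.1):
    d=np.load(f);K,o,R=d["K"],d["o"],d["R"];c,s=np.cos(psi),np.sin(psi)
    for x in (-12,-6,0,16,20):
        y=np.arange(34,-40,-2.)*1e-3;w=np.c_[W[0]+c*x*1e-3-s*y,W[1]+s*x*1e-3+c*y,np.full(len(y),z)]
        q=(K@(R.T@(w-o).T));q=(q[:2]/q[2]).T.astype(np.float32)
        v=cv2.remap(d["im"],q[:,0].copy(),q[:,1].copy(),1)[:,0,:].astype(int)
        print(x," ".join(f"{a[0]}/{a[2]}" for a in v))
prof("v5.npz",[.5742,-.1852],np.radians(-7.5))
E
python3 prof.py
```

```text
35.65 [ 0.4236 -0.1657  0.2252] rad 0.1567 handle ang -7.43 psi -7.49 F tool [-0.  -0.6  1.1] M [-0.04 -0.04  0.04] 0.05998702464452506
ctr 0.4467 -0.1678 len 0.087 wid 0.0094 yaw -7.74
-12 229/158 176/198 173/195 170/193 171/192 179/201 183/206 175/177 106/101 118/109 113/106 111/104 113/105 111/105 108/101 110/101 139/146 156/172 120/124 96/86 100/93 103/97 105/97 100/92 101/95 104/96 133/110 179/197 171/191 169/192 174/197 173/195 170/194 173/180 151/113 235/171 234/170
-6 220/153 179/201 173/195 170/192 172/194 176/200 181/205 179/181 114/108 114/107 111/101 126/127 163/184 171/194 171/184 209/230 212/230 216/233 214/231 210/230 178/194 162/178 173/197 153/168 110/107 102/92 99/94 174/188 170/191 169/193 175/198 171/193 171/196 170/177 175/130 237/172 236/172
0 223/159 170/192 172/195 172/193 172/194 178/200 179/204 174/178 160/175 174/196 175/198 211/230 231/246 157/177 54/55 49/49 59/58 57/57 57/56 50/50 44/43 170/191 224/244 225/241 185/209 172/194 148/158 168/181 170/191 169/190 175/197 172/194 170/193 168/177 194/147 241/177 239/176
16 236/169 204/167 159/185 163/187 163/186 170/192 168/191 178/160 230/172 170/198 192/218 129/143 88/108 89/109 89/108 91/111 91/110 90/108 88/107 86/107 90/108 87/106 89/110 79/89 224/244 168/191 174/198 208/153 166/177 160/182 160/183 160/182 157/179 164/154 235/166 230/164 230/164
20 235/170 235/169 235/169 236/170 235/169 235/169 235/170 233/168 231/169 180/190 175/196 90/103 88/107 88/107 90/108 89/109 88/108 91/110 93/111 89/109 89/107 90/109 87/107 93/109 173/195 198/183 232/166 231/165 232/167 233/166 233/167 233/166 233/167 234/168 234/170 233/167 234/170
```

Run:
```python
from h import *
go([.4673,-.1706,.0865],np.pi+np.radians(-7.74));
```

```text
turn [ 0.001 -0.001  0.005] shift cm [-4.43  0.06 13.83]
```

Call:
carry_out(rows="0 0 0.005 -4 0 3 0.7;0 0 0.005 -4.4 0.1 7 0.7;0 0 0.005 -4.4 0.1 11 0.7;0 0 0.005 -4.4 0.1 13.5 0.7;0 0 0.005 -4.4 0.1 13.8 0.7")

```text
time_s: 36.2
tool_pos: [0.4651, -0.1691, 0.0838]
tool_rot: [-0.212, -3.127, -0.005]
wrist_force: [0.6, 0.1, 0.2]
grip_width: 0.0597
gripper_force: 0.0
```

Call:
carry_out(rows="0 0 0 0 0 0 0.7;0 0 0 0 0 0 0.2;0 0 0 0 0 0 0;0 0 0 0 0 0 0;0 0 0 0 0 0 0")

```text
time_s: 36.7
tool_pos: [0.4674, -0.1706, 0.0894]
tool_rot: [0.213, 3.132, -0.001]
wrist_force: [-0.2, 1.1, 5.3]
grip_width: 0.0198
gripper_force: 58.6
```

```bash
python3 st.py
```

```text
36.7 [ 0.4674 -0.1706  0.0894] rad 0.1126 handle ang -7.86 psi -7.77 F tool [ 0.3  1.1 -5.3] M [0.27 0.12 0.05] 0.019842428238288738
```

Call:
carry_out(rows="0 0 0 0 0 0 0;0 0 0.02 0 0.22 0 0;0 0 0.04 -0.01 0.45 0 0;0 0 0.04 -0.01 0.45 0 0")

```text
time_s: 37.1
tool_pos: [0.4678, -0.1661, 0.0889]
tool_rot: [0.276, 3.128, -0.002]
wrist_force: [-2.5, -0.3, 3.4]
grip_width: 0.0202
gripper_force: 58.7
```

```bash
python3 st.py
```

```text
37.1 [ 0.4678 -0.1661  0.0889] rad 0.113 handle ang -10.15 psi -10.1 F tool [ 2.4 -0.7 -3.4] M [-0.2   0.15  0.02] 0.020208394022545328
```

Call:
carry_out(rows="0 0 0.02 0 0.22 0 0;0 0 0.04 -0.01 0.45 0 0;0 0 0.04 -0.01 0.45 0 0")

```text
time_s: 37.4
tool_pos: [0.4687, -0.1619, 0.0886]
tool_rot: [0.34, 3.122, -0.002]
wrist_force: [-2.6, -2.5, 5.5]
grip_width: 0.0199
gripper_force: 59.0
```

```bash
python3 st.py
```

```text
37.4 [ 0.4687 -0.1619  0.0886] rad 0.1129 handle ang -12.33 psi -12.42 F tool [ 2.  -3.  -5.5] M [-0.54  0.25  0.13] 0.01991470963298759
```

Call:
carry_out(rows="0 0 0.02 0 0.22 0 0;0 0 0.04 -0.01 0.45 0 0;0 0 0.04 -0.01 0.45 0 0")

```text
time_s: 37.7
tool_pos: [0.4697, -0.1575, 0.0886]
tool_rot: [0.402, 3.115, -0.002]
wrist_force: [-3.0, -2.5, 6.9]
grip_width: 0.0203
gripper_force: 59.0
```

```bash
python3 st.py
```

```text
37.7 [ 0.4697 -0.1575  0.0886] rad 0.1129 handle ang -14.59 psi -14.72 F tool [ 2.3 -3.2 -6.9] M [-0.59  0.33  0.12] 0.02027886052568528
```

```bash
sed -i 's/^cm=cam.*$//; s/^prof(.*$//' prof.py
cat >> prof.py <<'E'
for f,W,a in(("v2.npz",[.5756,-.1840],-17.8),("v3.npz",[.5756,-.1844],-17.74),("v4.npz",[.5742,-.1852],-7.52),("v5.npz",[.5753,-.1853],-7.74)):
    d=np.load(f);K,o,R=d["K"],d["o"],d["R"];c,s=np.cos(np.radians(a)),np.sin(np.radians(a))
    X,Y=np.meshgrid(np.arange(-24,10,.5)*1e-3,np.arange(20,-26,-2.)*1e-3,indexing="ij")
    w=np.c_[(W[0]+c*X-s*Y).ravel(),(W[1]+s*X+c*Y).ravel(),np.full(X.size,.104)]
    q=(K@(R.T@(w-o).T));q=(q[:2]/q[2]).astype(np.float32)
    g=cv2.remap(d["im"],q[0].reshape(X.shape),q[1].reshape(X.shape),1).astype(float)[:,:,2]
    e=g[2:]-g[:-2]; k=e[:].argmax(0)   # dark side -> bright top face, along +x
    print(f,[(int(Y[0,j]*1e3),round(X[k[j]+1,j]*1e3,1)) for j in range(3,21)])
E
python3 prof.py
```

```text
v2.npz [(14, np.float64(-9.5)), (12, np.float64(-9.5)), (10, np.float64(-11.0)), (8, np.float64(-12.0)), (6, np.float64(-13.5)), (4, np.float64(-14.5)), (2, np.float64(-14.5)), (0, np.float64(-15.5)), (-2, np.float64(-17.0)), (-4, np.float64(-17.0)), (-6, np.float64(-14.5)), (-8, np.float64(-13.5)), (-10, np.float64(-12.0)), (-12, np.float64(-11.0)), (-14, np.float64(-10.0)), (-16, np.float64(-8.5)), (-18, np.float64(-7.0)), (-20, np.float64(-6.0))]
v3.npz [(14, np.float64(-10.0)), (12, np.float64(-11.0)), (10, np.float64(-11.0)), (8, np.float64(-12.5)), (6, np.float64(-13.5)), (4, np.float64(-14.5)), (2, np.float64(-15.5)), (0, np.float64(-16.5)), (-2, np.float64(-16.5)), (-4, np.float64(-15.5)), (-6, np.float64(-14.5)), (-8, np.float64(-13.5)), (-10, np.float64(-12.0)), (-12, np.float64(-11.0)), (-14, np.float64(-10.0)), (-16, np.float64(-8.0)), (-18, np.float64(-6.5)), (-20, np.float64(-23.5))]
v4.npz [(14, np.float64(-8.0)), (12, np.float64(-9.5)), (10, np.float64(-10.5)), (8, np.float64(-11.5)), (6, np.float64(-13.0)), (4, np.float64(-14.0)), (2, np.float64(-15.5)), (0, np.float64(-16.0)), (-2, np.float64(-15.0)), (-4, np.float64(-14.0)), (-6, np.float64(-13.0)), (-8, np.float64(-12.0)), (-10, np.float64(-10.5)), (-12, np.float64(-9.5)), (-14, np.float64(-8.5)), (-16, np.float64(-7.5)), (-18, np.float64(-7.0)), (-20, np.float64(-23.5))]
v5.npz [(14, np.float64(-9.0)), (12, np.float64(-10.0)), (10, np.float64(-11.0)), (8, np.float64(-12.5)), (6, np.float64(-14.5)), (4, np.float64(-15.5)), (2, np.float64(-16.5)), (0, np.float64(-17.0)), (-2, np.float64(-16.0)), (-4, np.float64(-14.5)), (-6, np.float64(-13.5)), (-8, np.float64(-13.5)), (-10, np.float64(-12.0)), (-12, np.float64(-11.0)), (-14, np.float64(-10.0)), (-16, np.float64(-9.0)), (-18, np.float64(-7.5)), (-20, np.float64(-23.5))]
```

Call:
carry_out(rows="0 0 0.02 0 0.22 0 0;0 0 0.04 -0.01 0.45 0 0;0 0 0.04 -0.01 0.45 0 0")

```text
time_s: 38.0
tool_pos: [0.4712, -0.1535, 0.0886]
tool_rot: [0.464, 3.106, -0.003]
wrist_force: [-1.0, -4.4, 5.1]
grip_width: 0.0201
gripper_force: 58.9
```

```bash
python3 st.py
```

```text
38.0 [ 0.4712 -0.1535  0.0886] rad 0.1126 handle ang -16.76 psi -17.01 F tool [-0.3 -4.5 -5.1] M [-0.94  0.16  0.26] 0.020134294953311312
```

Call:
carry_out(rows="0 0 -0.02 0 -0.22 0 0;0 0 -0.04 -0.01 -0.45 0 0;0 0 -0.04 -0.01 -0.45 0 0.5;0 0 -0.04 -0.01 -0.45 0 0.5;0 0 -0.04 -0.01 -0.45 0 0.5")

```text
time_s: 38.5
tool_pos: [0.4693, -0.1569, 0.0878]
tool_rot: [-0.401, -3.115, -0.0]
wrist_force: [-0.3, 0.0, 0.3]
grip_width: 0.0422
gripper_force: 0.0
```

Call:
carry_out(rows="0 0 0 -0.6 0 0.05 0.5;0 0 0 -1.3 0 0.15 0.5;0 0 0 -1.3 0 0.2 0.5;0 0 0 -1.3 0 0.2 0;0 0 0 -1.3 0 0.2 0")

```text
time_s: 39.0
tool_pos: [0.4819, -0.1603, 0.0859]
tool_rot: [-0.401, -3.116, -0.0]
wrist_force: [0.4, 0.4, -0.1]
grip_width: 0.02
gripper_force: 58.7
```

Call:
carry_out(rows="0 0 0 0 0 0 0;0 0 0 0 0 0 0;0 0 0 0 0 0 0")

```text
time_s: 39.3
tool_pos: [0.4819, -0.1603, 0.086]
tool_rot: [-0.401, -3.116, -0.0]
wrist_force: [1.1, 1.0, -2.0]
grip_width: 0.0201
gripper_force: 58.7
```

```bash
python3 st.py
```

```text
39.3 [ 0.4819 -0.1603  0.086 ] rad 0.1004 handle ang -14.81 psi -14.66 F tool [-0.9  1.2  2. ] M [ 0.13 -0.2   0.09] 0.020080329862780213
```

Now lift straight up.

Call:
carry_out(rows="0 0 0 0 0 -0.5 0;0 0 0 0 0 -1.5 0;0 0 0 0 0 -3 0;0 0 0 0 0 -5 0;0 0 0 0 0 -7 0")

```text
time_s: 39.8
tool_pos: [0.4817, -0.1603, 0.1573]
tool_rot: [-0.401, -3.115, -0.0]
wrist_force: [0.2, 0.7, -4.1]
grip_width: 0.02
gripper_force: 59.4
```

Call:
carry_out(rows="0 0 0 0 0 -1 0;0 0 0 0 0 -1 0")

```text
time_s: 40.0
tool_pos: [0.4825, -0.1607, 0.1675]
tool_rot: [0.4, 3.114, -0.001]
wrist_force: [0.7, -0.5, -2.7]
grip_width: 0.0201
gripper_force: 59.5
```

```bash
python3 st.py
python3 - <<'E'
from slot import *
cm=cam("wrist");im=grab_frame("wrist");slot(im,cm,.45,-.16,.097+.08)
go([.588,.175,.17],np.pi+.06)
E
```

```text
40.0 [ 0.4825 -0.1607  0.1675] rad 0.0997 handle ang -14.71 psi -14.66 F tool [-0.8 -0.3  2.7] M [0.03 0.15 0.01] 0.020143803823175897
ctr 0.4505 -0.1527 len 0.088 wid 0.01 yaw -14.66
turn [-0.     0.001 -0.316] shift cm [-1.76 35.13 -0.37]
```

Call:
carry_out(rows="0 0 -0.04 -0.1 2 0 0;0 0 -0.1 -0.3 6 0 0;0 0 -0.15 -0.5 10 0 0;0 0 -0.2 -0.7 14 0 0;0 0 -0.25 -0.9 18 0 0")

```text
time_s: 40.55
tool_pos: [0.536, 0.013, 0.1648]
tool_rot: [-0.006, -3.14, -0.0]
wrist_force: [1.0, 0.2, -3.1]
grip_width: 0.02
gripper_force: 59.5
```

Run:
```python
from h import *
print(pose()[1]);go([.588,.175,.16],np.pi+.06)
```

```text
[0.53595385 0.01302634 0.16479669]
turn [ 0.    -0.002 -0.064] shift cm [-5.14 16.22  0.47]
```

Call:
carry_out(rows="0 0 -0.02 -1.3 4 0 0;0 0 -0.04 -2.6 8 0 0;0 0 -0.06 -3.9 12 0 0;0 0 -0.064 -4.8 15 0 0;0 0 -0.064 -5.1 16.2 0 0")

```text
time_s: 41.05
tool_pos: [0.5881, 0.1759, 0.1642]
tool_rot: [0.096, -3.138, -0.0]
wrist_force: [0.3, 0.1, -4.9]
grip_width: 0.0201
gripper_force: 59.5
```

Call:
carry_out(rows="0 0 0 0 0 0 0;0 0 0 0 0 0 0;0 0 0 0 0 0 0")

```text
time_s: 41.35
tool_pos: [0.5879, 0.172, 0.1657]
tool_rot: [0.089, -3.14, 0.001]
wrist_force: [0.1, -0.2, -3.6]
grip_width: 0.0203
gripper_force: 59.6
```

Run:
```python
from h import *
print(pose()[1]);go([.588,.175,.0225],np.pi+.06)
```

```text
[0.58786343 0.17196893 0.16572426]
turn [-0.    -0.001 -0.003] shift cm [-0.04  0.31 14.32]
```

Call:
carry_out(rows="0 0 0 0 0.1 3 0;0 0 0 0 0.3 7 0;0 0 0 0 0.3 11 0;0 0 0 0 0.3 13 0;0 0 0 0 0.3 13.9 0")

```text
time_s: 41.85
tool_pos: [0.5867, 0.1747, 0.0249]
tool_rot: [0.089, -3.137, 0.001]
wrist_force: [-0.3, 0.0, -4.3]
grip_width: 0.0203
gripper_force: 59.5
```

Call:
carry_out(rows="0 0 0 0 0 0.1 0;0 0 0 0 0 0.2 0;0 0 0 0 0 0.3 0;0 0 0 0 0 0.3 0")

```text
time_s: 42.25
tool_pos: [0.5886, 0.1762, 0.0251]
tool_rot: [-0.091, 3.138, 0.0]
wrist_force: [0.2, 0.5, -3.4]
grip_width: 0.0201
gripper_force: 59.5
```

Call:
carry_out(rows="0 0 0 0 0 0.1 0;0 0 0 0 0 0.2 0;0 0 0 0 0 0.3 0;0 0 0 0 0 0.3 0")

```text
time_s: 42.65
tool_pos: [0.5881, 0.1762, 0.0218]
tool_rot: [-0.092, 3.139, 0.0]
wrist_force: [-2.9, -1.7, 3.7]
grip_width: 0.02
gripper_force: 60.5
```

On the board; release, retreat and check.

Call:
carry_out(rows="0 0 0 0 0 0 0.8;0 0 0 0 0 0 0.8;0 0 0 0 0 0 0.8;0 0 0 0 0 0 0.8;0 0 0 0 0 0 0.8")

```text
time_s: 43.15
tool_pos: [0.5881, 0.1762, 0.0209]
tool_rot: [-0.091, 3.14, -0.0]
wrist_force: [-0.1, 1.1, 0.0]
grip_width: 0.0682
gripper_force: 0.0
```

Call:
carry_out(rows="0 0 0 0 0 -2 0.8;0 0 0 0 0 -6 0.8;0 0 0 1 0 -11 0.8;0 0 0 4 0 -16 0.8;0 0 0 5 0 -20 0.8")

```text
time_s: 43.65
tool_pos: [0.5365, 0.1731, 0.2222]
tool_rot: [0.091, -3.139, 0.0]
wrist_force: [1.9, -0.1, -0.3]
grip_width: 0.0681
gripper_force: 0.0
```

Run:
```python
from slot import *
cm=cam("wrist");im=grab_frame("wrist");slot(im,cm,.56,.18,.033);print("board/worm",spots("wrist","board",cm),spots("wrist","worm_top",cm))
s,p,r=pose();print(s["time_s"],p,s["wrist_force"])
```

```text
ctr 0.555 0.1737 len 0.088 wid 0.01 yaw 3.5
board/worm [] [(array([0.6083, 0.1729, 0.0296]), 0.65)]
43.8 [0.53881826 0.17357734 0.2245467 ] [-0.17629139 -0.30475004 -0.99319656]
```

```bash
python3 -c "
from plant import *
print(hand_in())"
```

```text
the job is handed in; nothing more can be done
None
```

I tightened the nut with the wrench until it felt like it had reached its stop, laid the wrench flat, worm side up, on the board, and handed the job in at about 44 s. I judged the stop from rising torque, since the nut's angle could not be read directly; my first tightening pass overran it and opened the jaw, so I re-snugged and tightened again.

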